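# Pack the accessories of the radio field case

## Task

Lift the clear yellow-framed flap of the field case by its tab and swing it well back, leaning past upright towards its stop, and leave it open for the final check. Then lay each accessory flat in the middle of the rear bay directly behind the device it belongs to, pointing front to back like the case itself, with finger room left on both sides: the spare battery behind the blue radio, the mains plug behind the router, the finned dummy load behind the power meter. The green belt clip goes on top of the battery, lengthwise and centred.

Things in the scene. Friction and masses are not known exactly. Their poses are not given: they have to be found in the camera images.
- case: Dark green open case, fixed, 222 (x) x 331 (y) x 45 mm high; origin: centre of underside; +x from its latched front to its hinged rear. Floor 5 mm, walls 4 mm. Front row: three bays (115 x by 105 y inside, centres x -49.5, y -109, 0, 109 mm) holding devices. Rear row: three empty bays (95 x by 105 y, centres x +59.5, same y). Partition between rows 45 mm high, dividers between bays 38 mm.
- flap (a joint): Clear yellow-framed flap over the rear bays, 100 (x) x 321 (y) x 4 mm. Hinge axis along the case's y at case x +109, z 45 mm (top of rear wall). Angle, rad: 0 = shut, level; grows as the front edge is lifted and swung back; 1.57 upright (tab pointing rearward); stop at 2.0, leaning back. Stiff hinge, stays where left; 1 to 1.5 N at the tab moves it. May start up to 0.2 ajar.
- flap_tab (a point): Top centre of the yellow pull tab in the middle of the flap's front edge. Tab 10 (x) x 16 (y) mm, standing 30 mm above the flap's 4 mm plate. Flap shut, this point is at case x +17, y 0, z 79 mm: 92 mm from the hinge along the flap, 34 mm off it. Pinched across its 16 mm width, the tab can turn between the fingers as the flap swings.
- radio: Blue handheld radio with a black face, small screen, keys and stub aerial, fixed in one of the three front bays (which one varies); 110 x 54 x 34 mm. Origin at the bay's centre on the bay floor, axes parallel to the case's. The middle of the rear bay directly behind it is at its +x 109 mm, y 0, at the same height.
- router: Black router with a violet-blue front edge, round vent holes and a flat black aerial, fixed in another front bay; 100 x 98 x 38 mm. Origin and axes as for the radio: the middle of the rear bay behind it is at its +x 109 mm.
- meter: Cream power meter with a white dial with a red needle and two black knobs, fixed in the remaining front bay; 100 x 80 x 42 mm. Origin and axes as for the radio: the middle of the rear bay behind it is at its +x 109 mm.
- battery: Spare battery: loose black block with an orange band and four brass contacts, 70 (x) x 40 (y) x 26 mm high, 0.11 to 0.22 kg. Origin at the centre of its underside, x along its length.
- clip: Green plastic belt clip, loose, lying flat, 60 (x) x 24 (y) x 14 mm high, a base plate and a spring tongue above it, about 0.03 kg. Origin at the centre of its underside, x along its length.
- plug: White mains plug power supply, loose, lying: block 52 (x) x 38 (y) x 30 mm high, with two brass pins out of its +x end, 68 mm long in all. Origin under the middle of the whole length; the block's centre is at x = -8 mm, its pins end at x = +34 mm. About 0.08 kg.
- load: Dummy load, loose, lying: silver finned heat sink block 46 (x) x 34 (y) x 32 mm high with a steel and brass round connector out of its +x end, 66 mm long in all. Origin under the middle of the whole length; the block's centre is at x = -10 mm. About 0.14 kg.
Things that resemble listed ones, but are neither listed nor needed, are in the scene too. What is shaped like the load but pink or turquoise is not meant.

How it is judged:
By the outcome, as a careful person would: the job done as asked, in the order asked, and still so for the second after the job is handed in, with the robot touching nothing.
It also fails if it takes over 144 s, if anything falls off the work surface, if the arm or the gripper's body presses on something with over 40 N, if the wrist force passes 120 N, or if a joint passes its speed limit or range.

## Robot

A 6-joint arm with a two-finger parallel gripper is mounted at the origin on the work surface. World frame = base frame: x ahead of the robot, y to its left, z up, the work surface at z = 0. Lengths are in m, angles in rad, forces in N, time in s.
With the tool pointing down it reaches from about 0.3 to 1 m from the base axis. Payload 5.1 kg.
Tool frame: the origin (TCP) lies at the very end of the fingers, on their centre line; the grasp point (between the pads) lies 19 mm behind it (bot.grasp_offset is the distance from the TCP to the grasp point, in m); x points along the fingers, z is the direction in which the jaws open and shut, and the axes are right-handed (so a half turn about x gives the same grasp; the last joint's range is limited). The gripper opens to 95 mm and grips with 3 to 60 N. Pads are 20 mm wide; open, the fingers measure 119 mm over their backs; the gripper's body (75 mm by 180 mm) begins 59 mm behind the grasp point.
Start: joints at [-1.36, 0.124, 1.65, -0, 1.367, -0.083], TCP at [0.188, -0.622, 0.215] pointing down, gripper open.
Joint ranges: [-2.61, 2.61], [-1.02, 2.33], [0.03, 2.71], [-1.35, 4.49], [0.32, 2.68], [-2.91, 2.91]. Speed limits (rad/s): [2.57, 2.57, 3.14, 3.14, 3.14, 3.14].

## Interface

Orientations are given as a 3x3 rotation matrix whose columns are the frame's x, y, z axes.
In Python, from cell import monitor, camera, order, bot gives the robot as it stands.
- The arm moves only by the shell command python3 -m handwheel 'ROWS' [FORCE]. ROWS is JSON, one flat list of numbers, 5 for each row, row after row: the finger opening in mm, from 0 to 95.1, then the shift along the tool's x, y, z in units of 25 mm (1.0 is 25 mm), then the turn about the tool's x in units of 5 degrees (1.0 is 5 degrees). In form: [gripper, tx, ty, tz, yaw, gripper, tx, ty, tz, yaw, ...]. A call has exactly 8 rows; each row shifts and turns the pose as measured when the row begins, along the tool's axes as they then stand; what a row does not reach is not made up. A row lasts 1/12 s, in which the tool goes at most 41.7 mm and 7.16 degrees, less where a joint would pass 70% of its speed; a pose out of reach is approached as far as the arm can. A call is refused whole if a number of a shift passes 1 or a number of a turn 1, either way. A call with a gripper value outside its range is refused whole. The fingers move at their own pace and stop on an object; FORCE is the grip in N (left out, the last holds). Time passes only in rows, so rows that do not move let the fingers close, or fill a call up. It gives the time, the measured TCP pose, the force and the opening at its end, in the units of the state.
- monitor.observe(): the state, without advancing time (a new reading comes with each control period).
- camera(name): name is "scene" or "side" or "wrist"; returns a dict with "pixels" (384x512x3 uint8, red, green, blue), "depth" (384x512 float32, m along the optical axis (not along the pixel's ray), 0 where there is no reading), "vfov" (degrees; the focal length in pixels is half the picture's height over the tangent of half this angle, whatever the lens; pixels are square), "cx", "cy" (the principal point, pixels), "cam_to_world" (4x4, takes a point from camera to world coordinates). Camera axes: x right, y down, z forward; pixel columns grow to the right and rows downward; lengths in m; the calibration is good to about 2 mm. A picture is of the moment at which its call begins.
- order.close_job(): hands the job in, once; it reports no verdict.
The state is a dict: "time": time; "qpos": joint angles; "joint_velocities": joint speeds; "joint_torque": joint torques, N m; "position": TCP position; "orientation": TCP orientation; "wrist_force": force on the tool from outside, world axes, zero at the start; "torque": the same for the moment, N m; "finger_gap": finger opening in m.
Only numpy, scipy, OpenCV 4.12 (cv2) and the standard library are available. Lean on these libraries where they do the work, as an engineer would, in place of code of your own. Each camera call takes 0.05 s, during which the arm holds its last target.

## Working session

There is one attempt and no reset: what is moved stays moved. The work goes in short steps, Python scripts to look and compute and a shell command to move; the robot and the scene stay as the last step left them, time stands still between calls to the robot, and variables do not carry over. Pictures are saved under pics/ and viewed, and the job is handed in when it is done.

```bash
ls; mkdir -p pics; cat > h.py <<'E'
import numpy as np, cv2
from cell import monitor, camera, order, bot
def snap(n,fn):
    c=camera(n); cv2.imwrite('pics/'+fn,c['pixels'][:,:,::-1]); np.savez('pics/'+fn[:-4]+'.npz',**c); return c
def load(fn): return dict(np.load('pics/'+fn+'.npz'))
def w(c,u,v,z=None):
    H=c['pixels'].shape[0]; f=H/2/np.tan(np.radians(float(c['vfov']))/2)
    d=np.array([(u-c['cx'])/f,(v-c['cy'])/f,1.0]); T=c['cam_to_world']
    if z is None:
        return (T@np.append(d*c['depth'][int(round(v)),int(round(u))],1))[:3]
    r=T[:3,:3]@d; s=(z-T[2,3])/r[2]; return T[:3,3]+s*r
def crop(c,u0,v0,u1,v1,k,fn):
    im=c['pixels'][v0:v1,u0:u1,::-1]; cv2.imwrite('pics/'+fn,cv2.resize(im,None,fx=k,fy=k,interpolation=cv2.INTER_CUBIC))
def st():
    s=monitor.observe(); print('t',round(s['time'],2),'p',np.round(s['position'],4),'gap',round(s['finger_gap'],4),'F',np.round(s['wrist_force'],1)); print(np.round(s['orientation'],3).tolist(),'q',np.round(s['qpos'],2)); return s
E
python3 - <<'E'
from h import *
st(); print(bot.grasp_offset)
for n in ['scene','side','wrist']:
    c=snap(n,n+'0.png'); print(n,c['vfov'],c['cx'],c['cy'],np.round(c['cam_to_world'],3).tolist())
E
```

```text
pics
t 0.0 p [ 0.1881 -0.6215  0.2134] gap 0.095 F [-0.7  0.6  0.8]
[[-0.0, 0.957, 0.29], [0.002, 0.29, -0.957], [-1.0, 0.0, -0.002]] q [-1.36  0.12  1.65 -0.    1.37 -0.08]
0.0188
scene 43.23420793206159 256.62617223949417 187.109587428412 [[0.866, 0.402, -0.298, 0.873], [0.501, -0.712, 0.493, -0.577], [-0.014, -0.576, -0.817, 1.181], [0.0, 0.0, 0.0, 1.0]]
side 52.24228666697392 257.9800425405164 190.09634373539748 [[-0.926, -0.225, 0.303, 0.096], [-0.377, 0.521, -0.765, 1.08], [0.014, -0.823, -0.568, 0.818], [0.0, 0.0, 0.0, 1.0]]
wrist 68.39955336601359 257.3382442275964 192.11095702385444 [[0.289, -0.931, -0.225, 0.251], [-0.957, -0.282, -0.066, -0.602], [-0.002, 0.234, -0.972, 0.383], [0.0, 0.0, 0.0, 1.0]]
```

View pics/scene0.png

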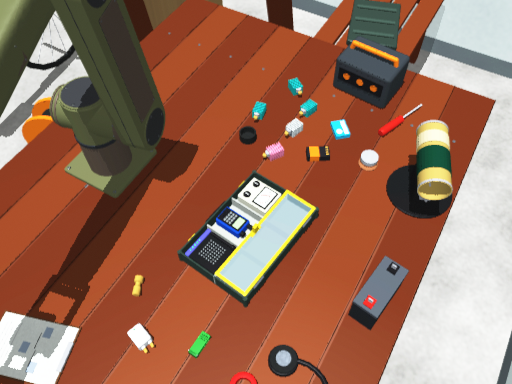

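View pics/side0.png

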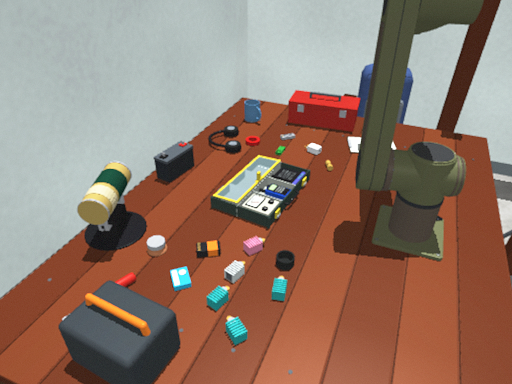

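View pics/wrist0.png

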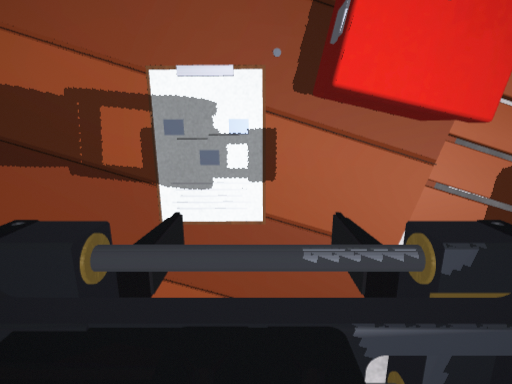

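The scene view shows the case around (250,235), with meter, radio and router in its front row. The battery is at (318,153), the silver load at (293,128), the plug at (141,338) and the clip at (200,344). I'll enlarge these.

```bash
python3 - <<'E'
from h import *
c=load('scene0')
crop(c,170,165,330,305,5,'a1.png')
crop(c,230,70,390,180,5,'a2.png')
crop(c,110,260,230,370,5,'a3.png')
E
```

```text
(no output)
```

View pics/a1.png

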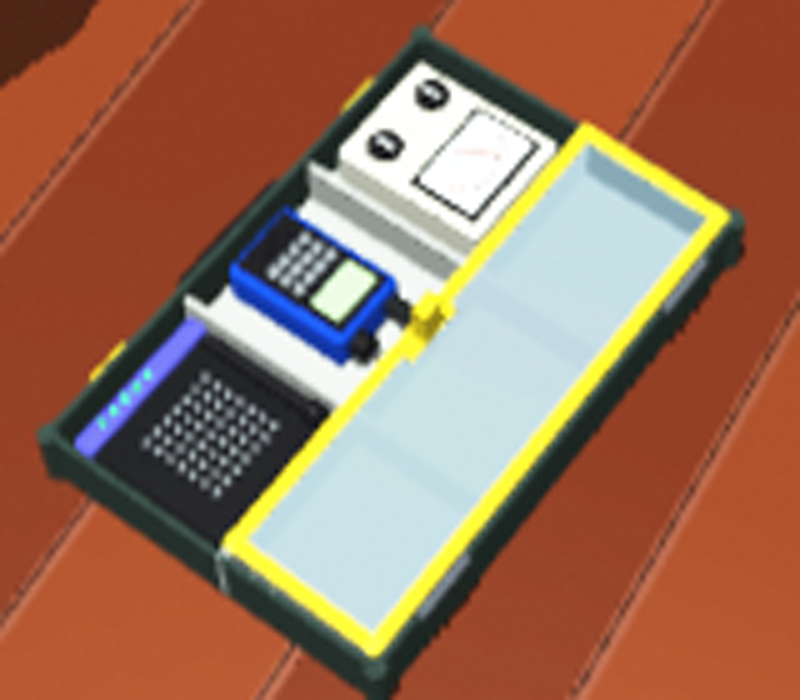

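View pics/a2.png

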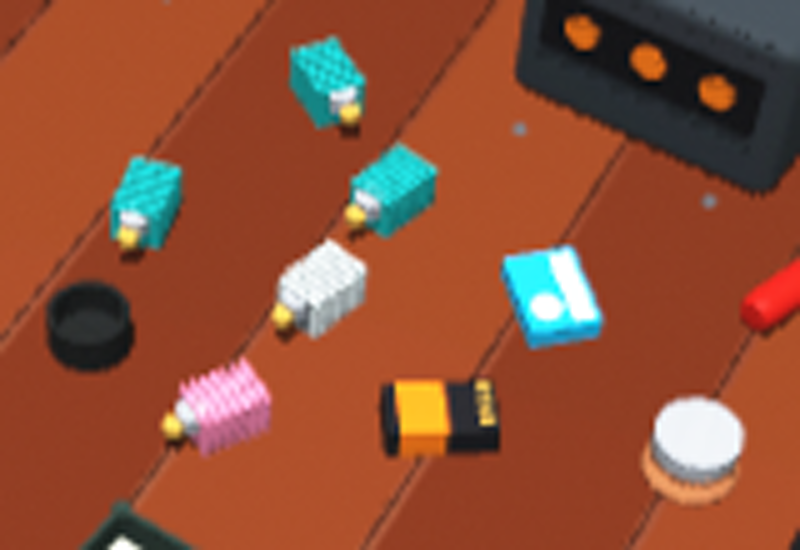

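View pics/a3.png

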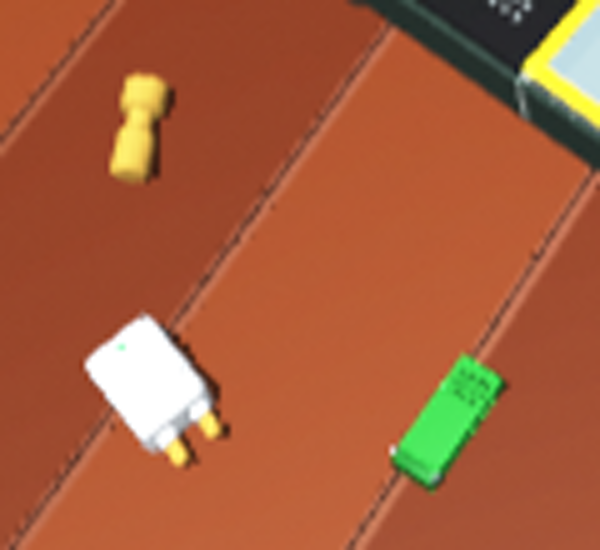

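```bash
cat >> h.py <<'E'
def cp(u0,v0,k,pts,c,z): 
    return np.array([w(c,u0+(a+.5)/k-.5,v0+(b+.5)/k-.5,z) for a,b in pts])
E
python3 - <<'E'
from h import *
np.set_printoptions(precision=4,suppress=True)
c=load('scene0')
# case corners FL(meter),RL,RR,FR
P=cp(170,165,5,[(420,30),(742,215),(378,675),(45,435)],c,0.045); print('case',P)
ideal=np.array([[-.111,.1655],[.111,.1655],[.111,-.1655],[-.111,-.1655]])
m=P[:,:2].mean(0);Q=P[:,:2]-m
th=np.arctan2((ideal[:,0]*Q[:,1]-ideal[:,1]*Q[:,0]).sum(),(ideal*Q).sum())
print('centre',m,'yaw deg',np.degrees(th)); R=np.array([[np.cos(th),-np.sin(th)],[np.sin(th),np.cos(th)]]); print(Q@R)
# depth points
for n,(a,b),o in [('tabtop',(432,300),0),('tabd',(428,320),0)]: print(n,cp(170,165,5,[(a,b)],c,None))
print('flap front/rear frames',cp(170,165,5,[(300,480),(540,180),(720,215),(370,645)],c,None))
print('rim',cp(170,165,5,[(740,228),(55,437)],c,None))
# objects tops
print('load top', cp(230,70,5,[(330,243),(364,270),(313,302),(280,278)],c,.032))
print('load tip', cp(230,70,5,[(283,315)],c,.016))
print('batt top', cp(230,70,5,[(390,380),(493,380),(498,422),(389,426)],c,.026))
print('batt d', cp(230,70,5,[(420,410)],c,None))
print('load d', cp(230,70,5,[(325,270)],c,None))
print('plug top',cp(110,260,5,[(146,316),(212,390),(158,440),(88,362)],c,.03))
print('plug tips',cp(110,260,5,[(183,460),(218,433)],c,.015))
print('plug d',cp(110,260,5,[(150,375)],c,None))
print('clip top',cp(110,260,5,[(466,355),(503,378),(432,475),(395,450)],c,.014))
print('clip d',cp(110,260,5,[(430,440)],c,None))
E
```

```text
case [[ 0.4206  0.1557  0.045 ]
 [ 0.6416  0.1323  0.045 ]
 [ 0.6035 -0.199   0.045 ]
 [ 0.3833 -0.1719  0.045 ]]
centre [ 0.5122 -0.0207] yaw deg -6.532894183963954
[[-0.1111  0.1649]
 [ 0.1111  0.1667]
 [ 0.1109 -0.1668]
 [-0.1109 -0.1648]]
tabtop [[ 0.5305 -0.0187  0.0816]]
tabd [[ 0.5341 -0.0293  0.0796]]
flap front/rear frames [[ 0.5175 -0.1324  0.0568]
 [ 0.5355  0.0919  0.0544]
 [ 0.6315  0.1246  0.0477]
 [ 0.5933 -0.1894  0.0504]]
rim [[ 0.6443  0.1241  0.045 ]
 [ 0.3878 -0.1696  0.0432]]
load top [[0.4267 0.4133 0.032 ]
 [0.4564 0.4031 0.032 ]
 [0.4407 0.363  0.032 ]
 [0.4129 0.3708 0.032 ]]
load tip [[0.4231 0.3569 0.016 ]]
batt top [[0.5099 0.3341 0.026 ]
 [0.5654 0.3653 0.026 ]
 [0.5823 0.3365 0.026 ]
 [0.5258 0.301  0.026 ]]
batt d [[0.5373 0.3199 0.0282]]
load d [[0.4357 0.3887 0.0346]]
plug top [[ 0.4051 -0.3736  0.03  ]
 [ 0.4552 -0.3867  0.03  ]
 [ 0.4474 -0.4185  0.03  ]
 [ 0.3949 -0.4056  0.03  ]]
plug tips [[ 0.4581 -0.418   0.015 ]
 [ 0.4648 -0.3994  0.015 ]]
plug d [[ 0.4242 -0.3954  0.0285]]
clip top [[ 0.5469 -0.3084  0.014 ]
 [ 0.5688 -0.3089  0.014 ]
 [ 0.565  -0.3645  0.014 ]
 [ 0.543  -0.3636  0.014 ]]
clip d [[ 0.5554 -0.3517  0.0159]]
```

The case centre is (0.512, −0.021) with yaw −6.5°, and the recovered corners match the given size. In the case frame that puts the router at −y, the radio in the middle and the meter at +y. I'll write a helper for working out moves, then approach the tab.

```bash
cat >> h.py <<'E'
CC=np.array([.5122,-.0207]); TH=np.radians(-6.5)
def cw(x,y): # case mm -> world
    c,s=np.cos(TH),np.sin(TH); return CC+np.array([c*x-s*y,s*x+c*y])/1000
def go(p,head=None):
    s=st(); R=np.array(s['orientation']); d=np.array(p)-s['position']
    print('units tx,ty,tz',np.round(R.T@d/.025,2)); h=np.degrees(np.arctan2(R[1,1],R[0,1]))
    print('heading y',round(h,1), 'turn units', None if head is None else round(-((head-h+180)%360-180)/5,2))
E
python3 -m handwheel '[95,0,1,-0.94,0,95,0,1,-0.94,0,95,0,1,-0.94,0,95,0,1,-0.94,0,95,0,1,-0.94,0,95,0,1,-0.94,0,95,0,1,-0.94,0,95,0,1,-0.94,0]' 20
python3 -m handwheel '[60,0,1,-0.94,0,60,0,1,-0.94,0,60,0,1,-0.94,0,60,0,1,-0.94,0,60,0,1,-0.94,0,60,0,1,-0.94,0,60,0,1,-0.94,0,60,0,1,-0.94,0]'
python3 - <<'E'
from h import *
go([*cw(20,0),.2],173.5)
E
```

```text
time: 0.82
position: [0.3258, -0.378, 0.209]
orientation: [[-0.003, 0.96, 0.278], [0.006, 0.279, -0.96], [-1.0, -0.001, -0.007]]
wrist_force: [0.7, 0.1, -0.2]
finger_gap: 0.0948
time: 1.48
position: [0.4686, -0.1278, 0.2085]
orientation: [[-0.003, 0.961, 0.276], [0.007, 0.276, -0.961], [-1.0, -0.001, -0.007]]
wrist_force: [0.4, -0.7, 0.1]
finger_gap: 0.0601
t 1.48 p [ 0.4686 -0.1278  0.2085] gap 0.0601 F [ 0.4 -0.7  0.1]
[[-0.003, 0.961, 0.276], [0.007, 0.276, -0.961], [-1.0, -0.001, -0.007]] q [-0.38 -0.24  2.01  0.    1.38  0.91]
units tx,ty,tz [ 0.36  3.6  -3.33]
heading y 16.0 turn units -31.49
```

```bash

python3 -m handwheel '[60,0,0.9,-0.83,0,60,0,0.9,-0.83,0,60,0,0.9,-0.83,0,60,0,0.9,-0.83,0,60,0,0,0,-1,60,0,0,0,-1,60,0,0,0,-1,60,0,0,0,-1]' >/dev/null
python3 -m handwheel '[60,0,0,0,-1,60,0,0,0,-1,60,0,0,0,-1,60,0,0,0,-1,60,0,0,0,-1,60,0,0,0,-1,60,0,0,0,-1,60,0,0,0,-1]' >/dev/null
python3 -m handwheel '[60,0,0,0,-1,60,0,0,0,-1,60,0,0,0,-1,60,0,0,0,-1,60,0,0,0,-1,60,0,0,0,-1,60,0,0,0,-1,60,0,0,0,-1]' >/dev/null
python3 -m handwheel '[60,0,0,0,-1,60,0,0,0,-1,60,0,0,0,-1,60,0,0,0,-1,60,0,0,0,-1,60,0,0,0,-1,60,0,0,0,-1,60,0,0,0,-1]' >/dev/null
python3 - <<'E'
from h import *
go([*cw(20,0),.2],173.5)
snap('wrist','wr1.png')
E
```

```text
t 4.15 p [ 0.5285 -0.0068  0.1962] gap 0.0602 F [-0.2 -0.2  0.6]
[[-0.024, -0.961, 0.277], [0.011, 0.277, 0.961], [-1.0, 0.026, 0.004]] q [-0.12 -0.12  1.92  0.01  1.36 -1.41]
units tx,ty,tz [-0.16 -0.31 -0.58]
heading y 163.9 turn units -1.92
```

View pics/wr1.png

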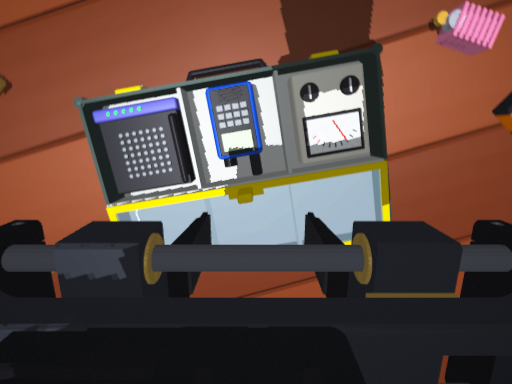

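The wrist view shows the tab at about (245,192) and the finger gap centred at column 257. I'll measure the tab here.

```bash
python3 - <<'E'
from h import *
np.set_printoptions(precision=4,suppress=True)
c=load('wr1')
crop(c,190,160,310,230,6,'wr1c.png')
for uv in [(245,192),(244,197),(246,187),(240,192),(250,192)]: print(uv,w(c,*uv))
print(w(c,150,208),w(c,340,178))
E
```

```text
(245, 192) [ 0.5267 -0.0188  0.0749]
(244, 197) [ 0.5295 -0.0203  0.0846]
(246, 187) [ 0.5251 -0.0179  0.0563]
(240, 192) [ 0.526  -0.0244  0.0706]
(250, 192) [ 0.5276 -0.0135  0.0775]
[ 0.5186 -0.1311  0.0531] [0.5452 0.0863 0.0535]
```

View pics/wr1c.png

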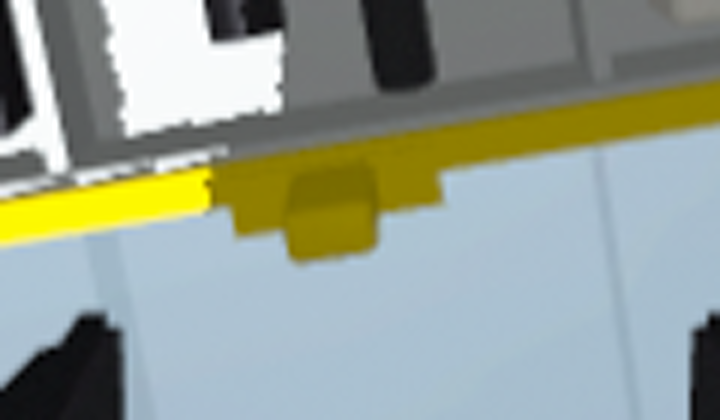

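```bash
python3 - <<'E'
from h import *
np.set_printoptions(precision=4,suppress=True)
c=load('wr1')
p=cp(190,160,6,[(335,229),(290,235),(378,222)],c,.085);print(p)
for a in p: 
    d=a[:2]-CC; print([d@[np.cos(TH),np.sin(TH)],d@[-np.sin(TH),np.cos(TH)]])
p=cp(170,165,5,[(433,301)],load('scene0'),.085);print(p)
go([*p[0][:2],.0585],173.5)
E
```

```text
[[ 0.5306 -0.0191  0.085 ]
 [ 0.5295 -0.0268  0.085 ]
 [ 0.5315 -0.0117  0.085 ]]
[np.float64(0.01810222321843207), np.float64(0.00365677470342598)]
[np.float64(0.01784697774780111), np.float64(-0.004111153600689245)]
[np.float64(0.01812705517870335), np.float64(0.01110786784607467)]
[[ 0.5323 -0.0207  0.085 ]]
t 4.2 p [ 0.5285 -0.0068  0.1961] gap 0.06 F [-0.3  0.6 -0.1]
[[-0.024, -0.961, 0.275], [0.011, 0.274, 0.962], [-1.0, 0.026, 0.004]] q [-0.12 -0.12  1.92  0.01  1.36 -1.41]
units tx,ty,tz [ 5.49 -0.44 -0.51]
heading y 164.1 turn units -1.89
```

```bash

python3 -m handwheel '[60,0,-0.22,-0.26,0,60,0,-0.22,-0.26,0,60,0,0,0,-1,60,0,0,0,-0.9,60,1,0,0,0,60,1,0,0,0,60,0,0,0,0,60,0,0,0,0]' >/dev/null
python3 - <<'E'
from h import *
go([.5315,-.0205,.063],173.5)
E
```

```text
t 4.87 p [ 0.5375 -0.0276  0.1456] gap 0.0599 F [ 0.7  1.1 -0.1]
[[-0.02, -0.993, 0.12], [0.009, 0.119, 0.993], [-1.0, 0.021, 0.006]] q [-0.15 -0.06  1.95  0.01  1.27 -1.61]
units tx,ty,tz [3.31 0.2  0.23]
heading y 173.1 turn units -0.07
```

```bash

python3 -m handwheel '[60,0.5,0.2,0.23,0,60,0.9,0,0,0,60,0.9,0,0,0,60,0.8,0,0,0,60,0.1,0,0,0,60,0,0,0,0,60,0,0,0,0,60,0,0,0,0]' >/dev/null
python3 - <<'E'
from h import *
go([.5315,-.0205,.063],173.5)
snap('wrist','wr2.png')
E
```

```text
t 5.53 p [ 0.5361 -0.0205  0.07  ] gap 0.0599 F [-0.8  0.1  0.1]
[[-0.009, -0.992, 0.125], [0.008, 0.125, 0.992], [-1.0, 0.009, 0.007]] q [-0.14  0.02  2.02  0.01  1.11 -1.59]
units tx,ty,tz [ 0.28  0.18 -0.03]
heading y 172.8 turn units -0.13
```

View pics/wr2.png

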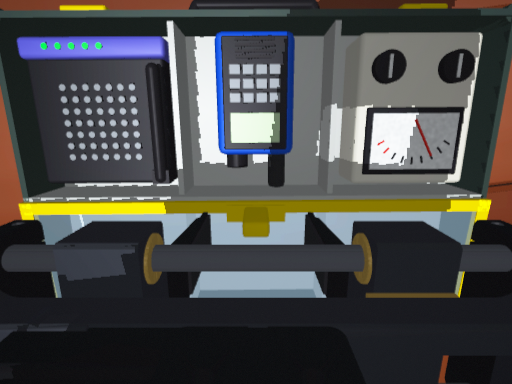

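The tab is centred between the fingers at (257,220). I'll go down and pinch it.

```bash

python3 -m handwheel '[60,0.28,0.18,0,0,60,0.02,0.03,0,0,10,0,0,0,0,10,0,0,0,0,10,0,0,0,0,10,0,0,0,0,10,0,0,0,0,10,0,0,0,0]' 12
python3 - <<'E'
from h import *
s=monitor.observe(); p=np.array(s['position']); 
d=p[:2]-CC; x=d@[np.cos(TH),np.sin(TH)]*1000; z=p[2]*1000+18.8
print('grasp case x,z',x,z, 'y',d@[-np.sin(TH),np.cos(TH)])
r=np.hypot(x-109,z-45); a0=np.arctan2(z-45,109-x); print(r,a0)
# phi: point at (u,v), r expected hypot(92,29); a=phi+atan2(29,92)
print('phi',a0-np.arctan2(29,92))
prev=(x,z); ph0=a0-np.arctan2(29,92)
for ph in list(np.arange(.3,1.95,.2))+[1.9]:
    a=a0+ph-ph0; q=(109-r*np.cos(a),45+r*np.sin(a)); print(round(ph,2),np.round(q,1),'step ty,tx', round(-(q[0]-prev[0])/25,2), round(-(q[1]-prev[1])/25,2)); prev=q
E
```

```text
time: 6.25
position: [0.5335, -0.0201, 0.0666]
orientation: [[-0.0, -0.992, 0.125], [0.007, 0.125, 0.992], [-1.0, 0.001, 0.007]]
wrist_force: [-0.5, 1.0, -0.3]
finger_gap: 0.0253
grasp case x,z 21.060981717939068 85.36406175420709 y 0.002995134328573928
96.76015924806082 0.4303135643532359
phi 0.124954984264599
0.3 [ 29.4 100.1] step ty,tx -0.33 -0.59
0.5 [ 42.  114.8] step ty,tx -0.5 -0.59
0.7 [ 57.2 126.7] step ty,tx -0.61 -0.48
0.9 [ 74.4 135.4] step ty,tx -0.69 -0.35
1.1 [ 93.1 140.4] step ty,tx -0.75 -0.2
1.3 [112.3 141.7] step ty,tx -0.77 -0.05
1.5 [131.5 139.1] step ty,tx -0.77 0.1
1.7 [149.7 132.8] step ty,tx -0.73 0.25
1.9 [166.4 122.9] step ty,tx -0.66 0.39
1.9 [166.4 122.9] step ty,tx -0.0 -0.0
```

```bash

python3 -m handwheel '[30,0.3,0.1,0,0,30,0.15,0,0,0,30,0.05,0,0,0,10,0,0,0,0,10,0,0,0,0,10,0,0,0,0,10,0,0,0,0,10,0,0,0,0]' 12
python3 - <<'E'
from h import *
s=monitor.observe(); p=np.array(s['position']); 
d=p[:2]-CC; x=d@[np.cos(TH),np.sin(TH)]*1000; z=p[2]*1000+18.8
print('grasp case x,z',x,z, 'y',d@[-np.sin(TH),np.cos(TH)])
E
```

```text
time: 6.92
position: [0.5304, -0.0209, 0.0522]
orientation: [[-0.002, -0.992, 0.124], [0.004, 0.124, 0.992], [-1.0, 0.002, 0.004]]
wrist_force: [0.4, 0.6, 0.8]
finger_gap: 0.016
grasp case x,z 18.09273781576926 71.03452812708112 y 0.00190476657821306
```

```bash

python3 -m handwheel '[26,0,0,0,0,26,0,0,0,0,26,-0.25,0,0,0,26,0,0,0,0,26,0,0,0,0,26,0,0,0,0,26,0,0,0,0,26,0,0,0,0]' 12
python3 - <<'E'
from h import *
c=snap('scene','sc1.png'); crop(c,190,180,320,300,5,'sc1c.png')
E
```

```text
time: 7.58
position: [0.531, -0.0203, 0.0599]
orientation: [[0.0, -0.992, 0.124], [0.005, 0.124, 0.992], [-1.0, 0.001, 0.005]]
wrist_force: [0.8, -0.1, 0.5]
finger_gap: 0.026
```

View pics/sc1c.png

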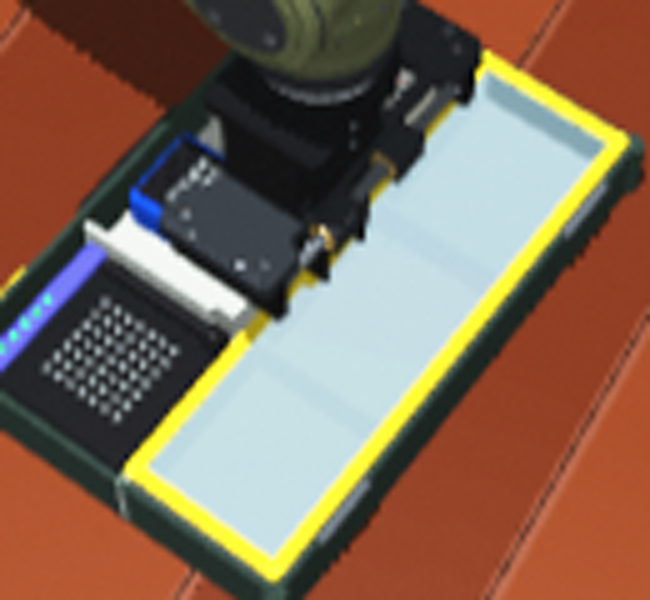

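```bash

python3 -m handwheel '[10,0,0,0,0,10,0,0,0,0,10,0,0,0,0,10,0,0,0,0,10,0,0,0,0,10,0,0,0,0,10,0,0,0,0,10,0,0,0,0]' 15
python3 - <<'E'
from h import *
c=load('sc1')
print(cp(190,180,5,[(195,397),(240,345),(150,460),(490,65)],c,None))
s=monitor.observe(); p=np.array(s['position']); 
d=p[:2]-CC; x=d@[np.cos(TH),np.sin(TH)]*1000; z=p[2]*1000+18.8
print('grasp case x,z',x,z)
E
```

```text
time: 8.3
position: [0.5307, -0.0209, 0.0597]
orientation: [[-0.001, -0.992, 0.124], [0.004, 0.124, 0.992], [-1.0, 0.001, 0.004]]
wrist_force: [-0.3, -1.4, 0.2]
finger_gap: 0.0162
[[ 0.51173496 -0.12834471  0.05319494]
 [ 0.51458378 -0.08881697  0.04788545]
 [ 0.51106322 -0.17025416  0.05458527]
 [ 0.54775395  0.12809023  0.05681395]]
grasp case x,z 18.436985155928276 78.52273765846097
```

```bash
cat >> h.py <<'E'
def arc():
    s=st(); p=np.array(s['position']); d=p[:2]-CC; x=d@[np.cos(TH),np.sin(TH)]*1000; z=p[2]*1000+18.8
    a=np.arctan2(z-45,109-x); print('grasp',x,z,'r',np.hypot(x-109,z-45),'a',a,'phi~',a-.294)
    for t in (.2,.35,.5,.65,.8,1.0,1.2,1.4,1.6,1.85):
        pass
E
python3 -m handwheel '[10,-0.49,-0.22,0,0,10,-0.46,-0.29,0,0,10,-0.41,-0.35,0,0,10,-0.36,-0.4,0,0,10,-0.3,-0.45,0,0,10,0,0,0,0,10,0,0,0,0,10,0,0,0,0]' 15 >/dev/null
python3 -c "
from h import *
arc()"
```

```text
t 8.97 p [ 0.5714 -0.0258  0.1117] gap 0.0156 F [ 1.  -0.5 -2.7]
[[-0.015, -0.992, 0.123], [0.006, 0.123, 0.992], [-1.0, 0.016, 0.004]] q [-0.14  0.05  1.91  0.    1.2  -1.59]
grasp 59.4293947967737 130.53672742081216 r 98.86241266566604 a 1.0455686232407437 phi~ 0.7515686232407437
```

```bash

python3 -m handwheel '[10,-0.21,-0.49,0,0,10,-0.14,-0.51,0,0,10,-0.07,-0.53,0,0,10,0.01,-0.54,0,0,10,0.08,-0.54,0,0,10,0.15,-0.5,0,0,10,0,0,0,0,10,0,0,0,0]' 15 >/dev/null
python3 -c "
from h import *
arc()
c=snap('side','sd1.png')"
```

```text
t 9.63 p [ 0.6452 -0.0345  0.1226] gap 0.016 F [-0.8 -0.4  0.3]
[[-0.028, -0.992, 0.123], [0.008, 0.123, 0.992], [-1.0, 0.029, 0.005]] q [-0.14  0.2   1.72  0.    1.25 -1.59]
grasp 133.73416769131208 141.40513810417485 r 99.5275323931372 a 1.8219440442120378 phi~ 1.5279440442120378
```

View pics/sd1.png

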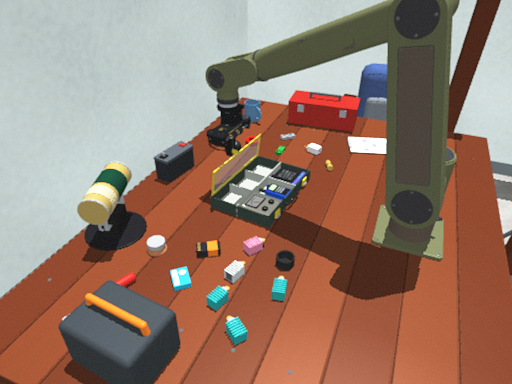

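```bash

python3 -m handwheel '[10,0.16,-0.42,0,0,10,0.22,-0.41,0,0,10,0.27,-0.37,0,0,10,0.05,-0.06,0,0,10,0,0,0,0,10,0,0,0,0,10,0,0,0,0,10,0,0,0,0]' 15 >/dev/null
python3 -c "
from h import *
arc()
c=snap('side','sd2.png');crop(c,190,110,330,230,5,'sd2c.png')"
```

```text
t 10.35 p [ 0.6809 -0.0388  0.1073] gap 0.016 F [ 0.7 -0.7  3.1]
[[-0.02, -0.992, 0.124], [0.007, 0.124, 0.992], [-1.0, 0.021, 0.005]] q [-0.14  0.29  1.65  0.    1.23 -1.59]
grasp 169.66111189652588 126.06682181564267 r 101.2501856581606 a 2.213199130495711 phi~ 1.919199130495711
```

View pics/sd2c.png

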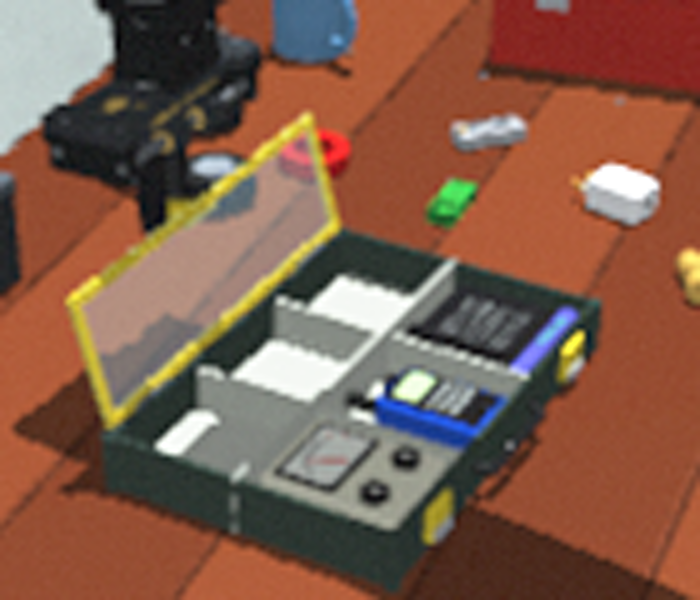

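The flap now leans back past upright. I'll release it, move back and up, and check its angle.

```bash

python3 -m handwheel '[50,0,0,0,0,50,0,0,0,0,50,0,0,0,0,50,0,0,0,0,50,0,0,0,0,50,-0.4,-0.3,0,0,50,-1,0,0,0,50,-1,0,0,0]' 15 >/dev/null
python3 -m handwheel '[50,-1,0,0,0,50,-1,0,0,0,50,-1,0,0,0,50,-1,0,0,0,50,-0.3,0,0,0,50,0,0,0,0,50,0,0,0,0,50,0,0,0,0]' 15 >/dev/null
python3 -c "
from h import *
np.set_printoptions(precision=4,suppress=True)
c=snap('side','sd3.png');crop(c,190,110,330,230,5,'sd3c.png')
print(cp(190,110,5,[(72,300),(85,345),(100,400),(308,120),(320,165)],c,None))
go([.546,.333,.25],211)
"
```

```text
[[ 0.6687  0.1212  0.1365]
 [ 0.6599  0.1235  0.1047]
 [ 0.6489  0.1277  0.0658]
 [ 0.63   -0.187   0.1358]
 [ 0.6836 -0.3417  0.0111]]
t 11.78 p [ 0.6919 -0.0404  0.2788] gap 0.0502 F [ 0.1 -1.2 -1.1]
[[-0.03, -0.992, 0.124], [0.01, 0.123, 0.992], [-0.999, 0.031, 0.006]] q [-0.14  0.21  1.45  0.01  1.52 -1.59]
units tx,ty,tz [ 1.48  7.6  14.09]
heading y 172.9 turn units -7.62
```

View pics/sd3c.png

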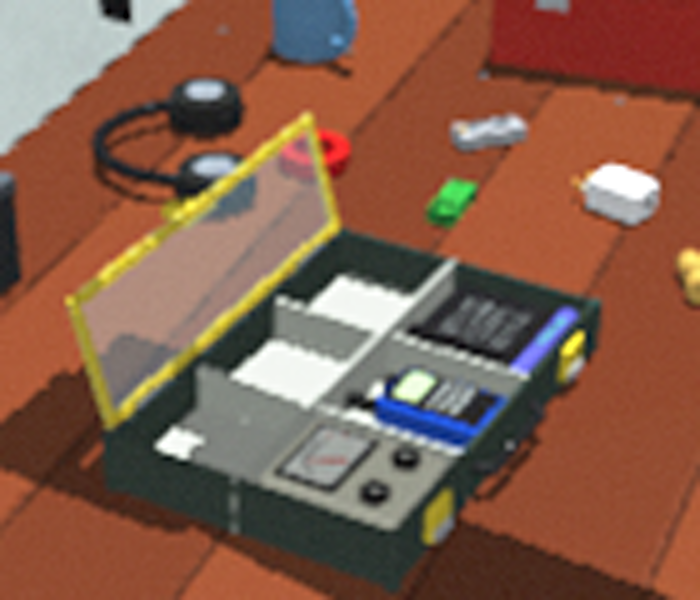

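The flap stands at about 1.84 rad (top edge 20 mm back over 71 mm of height) and holds. Next is the battery.

```bash

python3 -m handwheel '[70,0,0.54,1,0,70,0,0.54,1,0,70,0,0.54,1,0,70,0,0.54,1,0,70,0,0.54,1,0,70,0,0.54,1,0,70,0,0.54,1,0,70,0,0.54,1,0]' 25 >/dev/null
python3 -m handwheel '[70,0.2,0.54,1,0,70,0.2,0.54,1,0,70,0.2,0.54,1,0,70,0.2,0.54,1,0,70,0.2,0.54,1,0,70,0.2,0.4,0.7,0,70,0,0,0,0,70,0,0,0,-0.6]' >/dev/null
python3 -m handwheel '[70,0,0,0,-1,70,0,0,0,-1,70,0,0,0,-1,70,0,0,0,-1,70,0,0,0,-1,70,0,0,0,-1,70,0,0,0,-1,70,0,0,0,0]' >/dev/null
python3 - <<'E'
from h import *
go([.546,.333,.15],211)
snap('wrist','wr3.png')
E
```

```text
t 13.78 p [0.5237 0.3269 0.2034] gap 0.0697 F [0.3 0.5 0.5]
[[-0.106, -0.839, -0.534], [-0.016, -0.535, 0.844], [-0.994, 0.098, 0.043]] q [ 0.46  0.12  1.67  0.03  1.45 -1.69]
units tx,ty,tz [ 2.03 -1.09 -0.36]
heading y -147.5 turn units 0.31
```

View pics/wr3.png

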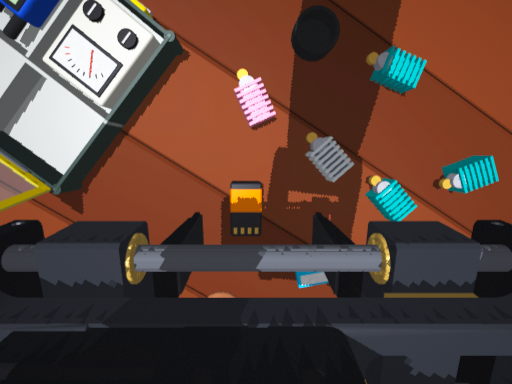

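The last transfer left the tool tilted about 6°, apparently a tracking lag. I'll see how different motion styles change the tilt before grasping.

```bash
cat >> h.py <<'E'
def tilt():
    s=monitor.observe(); R=np.array(s['orientation']); print('t',round(s['time'],2),'p',np.round(s['position'],4),'xaxis',np.round(R[:,0],4),'gap',round(s['finger_gap'],4),'qd',np.round(s['joint_velocities'],3))
E
python3 -c "
from h import *
tilt()"
python3 -m handwheel '[70,0,0,0,0,70,0,0,0,0,70,0,0,0,0,70,0,0,0,0,70,0,0,0,0,70,0,0,0,0,70,0,0,0,0,70,0,0,0,0]' >/dev/null
python3 -c "
from h import *
tilt()"
python3 -m handwheel '[70,0,-0.5,0,0,70,0,0,0,0,70,0,-0.5,0,0,70,0,0,0,0,70,0,-0.5,0,0,70,0,0,0,0,70,0,-0.5,0,0,70,0,0,0,0]' >/dev/null
python3 -c "
from h import *
tilt()"
python3 -m handwheel '[70,0,0.25,0,0,70,0,0.25,0,0,70,0,0.25,0,0,70,0,0.25,0,0,70,0,0.25,0,0,70,0,0.25,0,0,70,0,0.25,0,0,70,0,0.25,0,0]' >/dev/null
python3 -c "
from h import *
tilt()"
```

```text
t 13.83 p [0.5236 0.3268 0.2031] xaxis [-0.1066 -0.0162 -0.9942] gap 0.0696 qd [ 0.004 -0.002 -0.006  0.003  0.001  0.041]
t 14.5 p [0.5233 0.3253 0.2011] xaxis [-0.1093 -0.0178 -0.9938] gap 0.07 qd [ 0.001 -0.001 -0.     0.001  0.     0.003]
t 15.17 p [0.5638 0.351  0.1971] xaxis [-0.1116 -0.0195 -0.9936] gap 0.07 qd [-0.    -0.049  0.049 -0.004  0.043 -0.002]
t 15.83 p [0.5141 0.3203 0.2036] xaxis [-0.1138 -0.0209 -0.9933] gap 0.07 qd [-0.015 -0.193  0.19  -0.    -0.001 -0.014]
```

```bash

python3 -m handwheel '[70,0,-1,0,0,70,0,-1,0,0,70,0,-1,0,0,70,0,-1,0,0,70,0,0,0,0,70,0,0,0,0,70,0,0,0,0,70,0,0,0,0]' >/dev/null
python3 -c "
from h import *
tilt()"
python3 -m handwheel '[70,0,0,-1,0,70,0,0,-1,0,70,0,0,-1,0,70,0,0,-1,0,70,0,0,0,0,70,0,0,0,0,70,0,0,0,0,70,0,0,0,0]' >/dev/null
python3 -c "
from h import *
tilt()"
python3 -m handwheel '[70,0,0,1,0,70,0,0,1,0,70,0,0,1,0,70,0,0,1,0,70,0,0,0,0,70,0,0,0,0,70,0,0,0,0,70,0,0,0,0]' >/dev/null
python3 -c "
from h import *
tilt()"
```

```text
t 16.5 p [0.5953 0.3712 0.1919] xaxis [-0.1174 -0.0229 -0.9928] gap 0.0701 qd [-0.001 -0.015  0.016 -0.001  0.005 -0.001]
t 17.17 p [0.6435 0.2823 0.1919] xaxis [-0.1154 -0.0216 -0.9931] gap 0.0701 qd [ 0.004 -0.014  0.011  0.002  0.     0.003]
t 17.83 p [0.584  0.3752 0.1981] xaxis [-0.1141 -0.021  -0.9932] gap 0.07 qd [ 0.005 -0.003  0.003 -0.    -0.001 -0.004]
```

```bash

python3 -m handwheel '[70,0,0,0,1,70,0,0,0,1,70,0,0,0,1,70,0,0,0,1,70,0,0,0,1,70,0,0,0,1,70,0,0,0,0,70,0,0,0,0]' >/dev/null
python3 -c "
from h import *
tilt()"
python3 -m handwheel '[70,0,0,0,-1,70,0,0,0,-1,70,0,0,0,-1,70,0,0,0,-1,70,0,0,0,-1,70,0,0,0,-1,70,0,0,0,0,70,0,0,0,0]' >/dev/null
python3 -c "
from h import *
tilt()"
python3 -m handwheel '[70,0,0,0.7,0,70,0,0,0.7,0,70,0,0,-0.7,0,70,0,0,-0.7,0,70,0,0,0.7,0,70,0,0,0.7,0,70,0,0,-0.7,0,70,0,0,-0.7,0]' >/dev/null
python3 -c "
from h import *
tilt()"
```

```text
t 18.5 p [0.5876 0.3689 0.1975] xaxis [-0.1143 -0.022  -0.9932] gap 0.0701 qd [-0.013  0.003  0.001 -0.002  0.001  0.011]
t 19.17 p [0.59   0.3649 0.197 ] xaxis [-0.1147 -0.0224 -0.9931] gap 0.0698 qd [-0.007 -0.    -0.002 -0.002 -0.001 -0.031]
t 19.83 p [0.5884 0.3674 0.1971] xaxis [-0.1153 -0.0208 -0.9931] gap 0.07 qd [-0.255  0.009  0.002  0.    -0.001 -0.278]
```

```bash

python3 -m handwheel '[70,0,-0.54,-1,0,70,0,-0.54,-1,0,70,0,-0.54,-1,0,70,0,-0.54,-1,0,70,0,-0.54,-1,0,70,0,-0.54,-1,0,70,0,0,0,0,70,0,0,0,0]' >/dev/null
python3 -c "
from h import *
tilt()"
python3 -m handwheel '[70,0,0.54,1,0,70,0,0.54,1,0,70,0,0.54,1,0,70,0,0.54,1,0,70,0,0.54,1,0,70,0,0.54,1,0,70,0,0,0,0,70,0,0,0,0]' >/dev/null
python3 -c "
from h import *
tilt()"

```

```text
t 20.5 p [0.7452 0.2717 0.1801] xaxis [-0.1157 -0.0209 -0.9931] gap 0.0699 qd [-0.05   0.037 -0.027 -0.022 -0.012 -0.007]
t 21.17 p [0.5882 0.3579 0.1943] xaxis [-0.1198 -0.0205 -0.9926] gap 0.0699 qd [ 0.043 -0.042  0.033  0.025  0.011  0.011]
```

```bash

python3 -m handwheel '[70,0.5,0,0,0,70,0.5,0,0,0,70,0.5,0,0,0,70,0.5,0,0,0,70,0.5,0,0,0,70,0.5,0,0,0,70,0,0,0,0,70,0,0,0,0]' >/dev/null
python3 -c "
from h import *
tilt()"
python3 -m handwheel '[70,-1,0,0,0,70,-1,0,0,0,70,-1,0,0,0,70,-1,0,0,0,70,-1,0,0,0,70,-1,0,0,0,70,0,0,0,0,70,0,0,0,0]' >/dev/null
python3 -c "
from h import *
tilt()"

```

```text
t 21.83 p [0.5788 0.3526 0.1077] xaxis [-0.1245 -0.0232 -0.9919] gap 0.0698 qd [-0.003  0.026  0.031 -0.001 -0.013 -0.001]
t 22.5 p [0.5988 0.3551 0.2606] xaxis [-0.1284 -0.0251 -0.9914] gap 0.0699 qd [-0.002 -0.026 -0.057 -0.001  0.009 -0.002]
```

```bash

python3 -m handwheel '[70,0,1,0,0,70,0,1,0,0,70,0,1,0,0,70,0,1,0,0,70,0,1,0,0,70,0,1,0,0,70,0,1,0,0,70,0,1,0,0]' >/dev/null
python3 -c "
from h import *
tilt()"
python3 -m handwheel '[70,0,1,0,0,70,0,0.6,0,0,70,0,0,0,0,70,0,0,0,0,70,0,0,0,0,70,0,0,0,0,70,0,0,0,0,70,0,0,0,0]' >/dev/null
python3 -c "
from h import *
tilt()"
python3 -m handwheel '[70,0,0,0,0,70,0,0,0,0,70,0,0,0,0,70,0,0,0,0,70,0,0,0,0,70,0,0,0,0,70,0,0,0,0,70,0,0,0,0]' >/dev/null
python3 -c "
from h import *
tilt()"

```

```text
t 23.17 p [0.4227 0.2474 0.2747] xaxis [-0.1388 -0.0297 -0.9899] gap 0.0701 qd [-0.082 -0.732  0.605 -0.011  0.142 -0.077]
t 23.83 p [0.3842 0.2243 0.2742] xaxis [-0.1448 -0.0321 -0.9889] gap 0.0702 qd [ 0.002  0.023 -0.01  -0.    -0.003  0.001]
t 24.5 p [0.3853 0.225  0.2735] xaxis [-0.1465 -0.0328 -0.9887] gap 0.07 qd [ 0.001 -0.002 -0.     0.001  0.003 -0.001]
```

```bash

for i in 1; do :; done
python3 -m handwheel '[70,0,0,0,1,70,0,0,0,1,70,0,0,0,1,70,0,0,0,1,70,0,0,0,1,70,0,0,0,1,70,0,0,0,1,70,0,0,0,1]' >/dev/null
python3 -c "
from h import *
tilt()"
python3 -m handwheel '[70,0,0,0,1,70,0,0,0,1,70,0,0,0,1,70,0,0,0,1,70,0,0,0,1,70,0,0,0,1,70,0,0,0,1,70,0,0,0,1]' >/dev/null
python3 -c "
from h import *
tilt()"
python3 -m handwheel '[70,0,0,0,1,70,0,0,0,1,70,0,0,0,1,70,0,0,0,1,70,0,0,0,1,70,0,0,0,1,70,0,0,0,1,70,0,0,0,1]' >/dev/null
python3 -c "
from h import *
tilt()"
python3 -m handwheel '[70,0,0,0,1,70,0,0,0,1,70,0,0,0,1,70,0,0,0,1,70,0,0,0,1,70,0,0,0,1,70,0,0,0,1,70,0,0,0,1]' >/dev/null
python3 -c "
from h import *
tilt()"
python3 -m handwheel '[70,0,0,0,1,70,0,0,0,1,70,0,0,0,1,70,0,0,0,1,70,0,0,0,0,70,0,0,0,0,70,0,0,0,0,70,0,0,0,0]' >/dev/null
python3 -c "
from h import *
tilt();st()"

```

```text
t 25.17 p [0.3852 0.2248 0.274 ] xaxis [-0.1452 -0.0323 -0.9889] gap 0.0697 qd [ 0.000e+00 -5.000e-03 -1.000e-03  1.000e-03  1.000e-03  1.091e+00]
t 25.83 p [0.385  0.2247 0.2746] xaxis [-0.144  -0.0319 -0.9891] gap 0.07 qd [-0.00e+00 -3.00e-03  1.00e-03 -0.00e+00  1.00e-03  1.09e+00]
t 26.5 p [0.3848 0.2246 0.2752] xaxis [-0.1428 -0.0315 -0.9893] gap 0.0702 qd [ 1.000e-03 -2.000e-03 -1.000e-03  3.000e-03 -3.000e-03  1.092e+00]
t 27.17 p [0.3846 0.2244 0.2758] xaxis [-0.1417 -0.0313 -0.9894] gap 0.07 qd [-0.000e+00 -2.000e-03  1.000e-03 -1.000e-03 -1.000e-03  1.091e+00]
t 27.83 p [0.3845 0.2243 0.2763] xaxis [-0.1407 -0.0309 -0.9896] gap 0.0702 qd [-0.    -0.002  0.    -0.    -0.    -0.018]
t 27.83 p [0.3845 0.2243 0.2763] gap 0.0702 F [-0.2  0.3  0.9]
[[-0.141, 0.915, 0.378], [-0.031, 0.378, -0.925], [-0.99, -0.142, -0.025]] q [ 0.39 -0.28  1.93  0.03  1.63  1.57]
```

```bash

python3 -m handwheel '[70,-0.3,0,1,0,70,-0.3,0,1,0,70,-0.3,0,1,0,70,-0.3,0,1,0,70,-0.3,0,1,0,70,-0.3,0,1,0,70,0,0,1,0,70,0,0,1,0]' >/dev/null
python3 -c "
from h import *
tilt()
c=load('scene0')
for uv in [(433,130),(433,160),(420,190),(370,60),(370,80),(400,280)]: print(uv,np.round(w(c,*uv),3))"
python3 -m handwheel '[70,0,1,0,0,70,0,1,0,0,70,0,1,0,0,70,0,1,0,0,70,0,1,0,0,70,0,1,0,0,70,0,1,0,0,70,0,1,0,0]' >/dev/null
python3 -c "
from h import *
tilt();st()"

```

```text
t 28.5 p [0.4694 0.0371 0.3173] xaxis [-0.1402 -0.0313 -0.9896] gap 0.07 qd [-0.575  0.206 -0.182 -0.077 -0.066 -0.584]
(433, 130) [0.833 0.415 0.195]
(433, 160) [0.866 0.316 0.194]
(420, 190) [0.868 0.265 0.124]
(370, 60) [0.556 0.676 0.128]
(370, 80) [0.585 0.618 0.102]
(400, 280) [0.914 0.014 0.09 ]
t 29.17 p [0.6594 0.1106 0.2905] xaxis [-0.136  -0.0319 -0.9902] gap 0.0701 qd [ 0.138  0.684 -0.709  0.016  0.027  0.125]
t 29.17 p [0.6594 0.1106 0.2905] gap 0.0701 F [ 0.1 -0.3  0. ]
[[-0.136, 0.909, 0.393], [-0.032, 0.393, -0.919], [-0.99, -0.138, -0.024]] q [ 0.09  0.22  1.42 -0.02  1.64  1.26]
```

```bash

python3 -m handwheel '[70,-0.3,0.9,0.4,0,70,-0.3,0.9,0.4,0,70,-0.3,0.9,0.4,0,70,-0.3,0.9,0.4,0,70,-0.3,0.9,0.4,0,70,-0.3,0.9,0.4,0,70,-0.3,0.9,0.4,0,70,-0.3,0.9,0.4,0]' >/dev/null
python3 -c "
from h import *
tilt()"
python3 -m handwheel '[70,-0.3,0.9,0.4,0,70,-0.3,0.9,0.4,0,70,-0.3,0.9,0.4,0,70,-0.3,0.9,0.4,0,70,-0.3,0.9,0.4,0,70,-0.3,0.9,0.4,0,70,0,0,0,0,70,0,0,0,0]' >/dev/null
python3 -c "
from h import *
tilt();st()"

```

```text
t 29.83 p [0.8704 0.1144 0.316 ] xaxis [-0.1455 -0.0322 -0.9888] gap 0.0698 qd [-0.025  0.985 -1.533 -0.006  0.544 -0.053]
t 30.5 p [0.9598 0.1079 0.2891] xaxis [-0.1359 -0.0294 -0.9903] gap 0.0699 qd [-0.004 -0.001 -0.03  -0.002 -0.013 -0.006]
t 30.5 p [0.9598 0.1079 0.2891] gap 0.0699 F [-0.3  0.2  0.1]
[[-0.136, 0.901, 0.411], [-0.029, 0.411, -0.911], [-0.99, -0.136, -0.029]] q [ 0.06  1.18  0.03 -0.02  2.08  1.2 ]
```

```bash

python3 -m handwheel '[70,0,0.6,0,0,70,0,0.6,0,0,70,0,0.6,0,0,70,0,0.6,0,0,70,0,0.6,0,0,70,0,0.6,0,0,70,0,0.6,0,0,70,0,0.6,0,0]' >/dev/null
python3 -c "
from h import *
tilt();st()"
python3 -m handwheel '[70,-0.8,0.3,0.1,0,70,-0.8,0.3,0.1,0,70,-0.8,0.3,0.1,0,70,-0.8,0.3,0.1,0,70,0,0,0,0,70,0,0,0,0,70,0,0,0,0,70,0,0,0,0]' >/dev/null
python3 -c "
from h import *
tilt();st()"

```

```text
t 31.17 p [0.9886 0.151  0.2659] xaxis [-0.0433 -0.0182 -0.9989] gap 0.0701 qd [ 0.057  0.046  0.001  0.011 -0.171  0.058]
t 31.17 p [0.9886 0.151  0.2659] gap 0.0701 F [ 0.3 -0.4 -0.5]
[[-0.043, 0.909, 0.415], [-0.018, 0.415, -0.91], [-0.999, -0.047, -0.001]] q [ 0.1   1.2   0.03 -0.01  1.96  1.24]
t 31.83 p [0.975  0.1489 0.3377] xaxis [ 8.000e-04 -1.180e-02 -9.999e-01] gap 0.0702 qd [-0.003 -0.013  0.001  0.    -0.002  0.002]
t 31.83 p [0.975  0.1489 0.3377] gap 0.0702 F [ 0.8  0.5 -0.6]
[[0.001, 0.91, 0.416], [-0.012, 0.416, -0.909], [-1.0, -0.004, 0.011]] q [ 0.1   1.13  0.03 -0.01  1.99  1.24]
```

Pushing gently against the reach limit brings the tool back to vertical. I'll return to the battery while watching the tilt.

```bash

python3 -m handwheel '[70,0,-0.7,-0.77,0,70,0,-0.7,-0.77,0,70,0,-0.7,-0.77,0,70,0,-0.7,-0.77,0,70,0,-0.7,-0.77,0,70,0,-0.7,-0.77,0,70,0,-0.7,-0.77,0,70,0,-0.7,-0.77,0]' >/dev/null
python3 -c "
from h import *
tilt()"
python3 -m handwheel '[70,0,-0.7,-0.77,0,70,0,-0.7,-0.77,0,70,0,-0.7,-0.77,0,70,0,-0.7,-0.77,0,70,0,-0.7,-0.77,0,70,0,-0.7,-0.77,0,70,0,-0.7,-0.77,0,70,0,-0.7,-0.77,0]' >/dev/null
python3 -c "
from h import *
tilt()
go([.546,.333,.2],31)"

```

```text
t 32.5 p [0.8012 0.2235 0.3204] xaxis [-0.0018 -0.013  -0.9999] gap 0.0701 qd [ 0.223 -0.652  0.88   0.004 -0.249  0.226]
t 33.17 p [0.6058 0.3111 0.3244] xaxis [ 0.009  -0.0092 -0.9999] gap 0.0701 qd [ 0.341 -0.459  0.502  0.001 -0.061  0.342]
t 33.17 p [0.6058 0.3111 0.3244] gap 0.0701 F [0.2 0.3 1.3]
[[0.009, 0.914, 0.406], [-0.009, 0.406, -0.914], [-1.0, 0.005, 0.012]] q [ 0.4   0.15  1.44 -0.01  1.55  1.55]
units tx,ty,tz [ 4.95 -1.85 -1.83]
heading y 23.9 turn units -1.41
```

```bash

python3 -m handwheel '[70,0.3,-0.6,-0.6,0,70,0.5,-0.6,-0.6,0,70,0.5,-0.5,-0.5,0,70,0,0,0,-1,70,0,0,0,-1,70,0,0,0,-1,70,0,0,0,-1,70,0,0,0,-1]' >/dev/null
python3 -m handwheel '[70,0,0,0,-1,70,0,0,0,-1,70,0,0,0,-1,70,0,0,0,-1,70,0,0,0,-1,70,0,0,0,-1,70,0,0,0,-1,70,0,0,0,-1]' >/dev/null
python3 -c "
from h import *
tilt()"
python3 -m handwheel '[70,0,0,0,-1,70,0,0,0,-1,70,0,0,0,-1,70,0,0,0,-1,70,0,0,0,-1,70,0,0,0,-1,70,0,0,0,-1,70,0,0,0,-1]' >/dev/null
python3 -c "
from h import *
tilt()"
python3 -m handwheel '[70,0,0,0,-1,70,0,0,0,-1,70,0,0,0,-1,70,0,0,0,-1,70,0,0,0,-1,70,0,0,0,-1,70,0,0,0,-1,70,0,0,0,-1]' >/dev/null
python3 -c "
from h import *
tilt()
go([.546,.333,.15],211)"

```

```text
t 34.5 p [0.5533 0.3415 0.3059] xaxis [ 0.0327  0.0042 -0.9995] gap 0.0698 qd [-2.000e-03  9.000e-03 -2.400e-02 -1.000e-03  0.000e+00 -1.091e+00]
t 35.17 p [0.5597 0.3436 0.3132] xaxis [ 0.0438  0.0097 -0.999 ] gap 0.0701 qd [-3.00e-03  6.00e-03 -2.60e-02 -1.00e-03 -1.00e-03 -1.09e+00]
t 35.83 p [0.5659 0.3457 0.3206] xaxis [ 0.0549  0.0153 -0.9984] gap 0.07 qd [-1.000e-03  8.000e-03 -2.800e-02 -2.000e-03  1.000e-03 -1.092e+00]
t 35.83 p [0.5659 0.3457 0.3206] gap 0.07 F [-0.1  0.7  0.2]
[[0.055, -0.997, 0.063], [0.015, 0.064, 0.998], [-0.998, -0.054, 0.019]] q [ 0.47  0.07  1.53 -0.01  1.48 -1.03]
units tx,ty,tz [ 6.76  1.13 -0.68]
heading y 176.3 turn units -6.93
```

```bash

python3 -m handwheel '[70,0.7,0,0,-1,70,0.7,0,0,-1,70,0.7,0,0,-1,70,0.7,0,0,-1,70,0.7,0,0,-1,70,0.7,0,0,-1,70,0.4,0,0,-1,70,0,0,0,0]' >/dev/null
python3 -c "
from h import *
tilt()
go([.546,.333,.15],211)
snap('wrist','wr4.png')"

```

```text
t 36.5 p [0.5814 0.3509 0.2115] xaxis [ 0.0715  0.0235 -0.9972] gap 0.0697 qd [-0.002  0.008 -0.021  0.003  0.009  0.064]
t 36.5 p [0.5814 0.3509 0.2115] gap 0.0697 F [-0.6 -0.2 -0.7]
[[0.071, -0.834, -0.547], [0.024, -0.547, 0.837], [-0.997, -0.073, -0.019]] q [ 0.47  0.14  1.64 -0.01  1.29 -1.68]
units tx,ty,tz [2.33 1.75 0.22]
heading y -146.8 turn units 0.45
```

View pics/wr4.png

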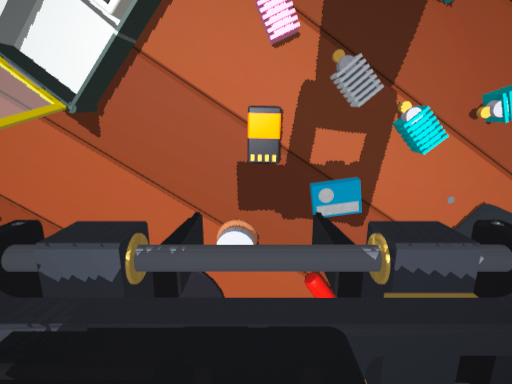

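```bash

python3 -m handwheel '[70,0.5,0.5,0,0.4,70,0.5,0.5,0,0,70,0.5,0.4,0.2,0,70,0.4,0.3,0,0,70,0,0,0,0,70,0,0,0,0,70,0,0,0,0,70,0,0,0,0]' >/dev/null
python3 -c "
from h import *
tilt();st()"
python3 -m handwheel '[70,0,0,0,0,70,0,0,0,0,70,0,0,0,0,70,0,0,0,0,70,0,0,0,0,70,0,0,0,0,70,0,0,0,0,70,0,0,0,0]' >/dev/null
python3 -c "
from h import *
tilt();st()"

```

```text
t 37.22 p [0.5533 0.3371 0.1726] xaxis [ 0.0897  0.0324 -0.9954] gap 0.0701 qd [-0.001 -0.002 -0.019  0.     0.001  0.003]
t 37.22 p [0.5533 0.3371 0.1726] gap 0.0701 F [ 0.1  0.2 -0.2]
[[0.09, -0.861, -0.501], [0.032, -0.5, 0.865], [-0.995, -0.094, -0.017]] q [ 0.47  0.09  1.76 -0.01  1.2  -1.62]
t 37.88 p [0.556  0.3381 0.1762] xaxis [ 0.0948  0.0349 -0.9949] gap 0.0698 qd [ 0.     0.002  0.001 -0.     0.001  0.002]
t 37.88 p [0.556  0.3381 0.1762] gap 0.0698 F [ 0.9 -0.4 -0. ]
[[0.095, -0.861, -0.5], [0.035, -0.499, 0.866], [-0.995, -0.1, -0.017]] q [ 0.47  0.09  1.75 -0.01  1.2  -1.62]
```

The drift looks like slow creep after long moves, and it has now stopped. The tilt is about the jaw axis only, so it does no harm to a pinch. I'll measure the battery from close up.

```bash

python3 -c "
from h import *
c=snap('wrist','wr5.png');crop(c,190,60,330,200,5,'wr5c.png')"

```

```text
(no output)
```

View pics/wr5c.png

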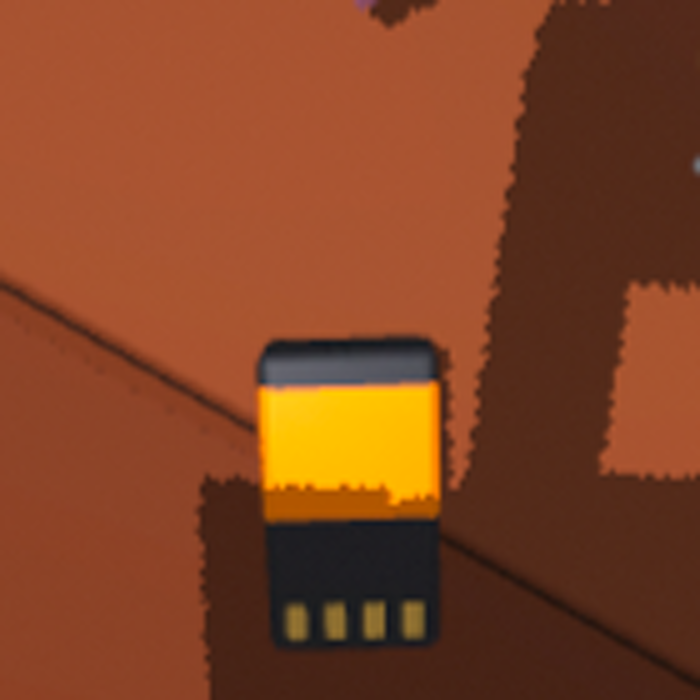

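```bash

python3 -c "
from h import *
np.set_printoptions(precision=4,suppress=True)
c=load('wr5')
P=cp(190,60,5,[(262,350),(437,348),(438,645),(272,648)],c,.026);print(P)
b=(P[2]+P[3]-P[0]-P[1])/2;m=P.mean(0);print('mid',m,'len',np.linalg.norm(b),'head',np.degrees(np.arctan2(b[1],b[0])),np.linalg.norm(P[0]-P[1]))
h=np.degrees(np.arctan2(b[1],b[0]))
go([m[0],m[1],.05],h+180)
"

```

```text
[[0.5272 0.2996 0.026 ]
 [0.5078 0.3323 0.026 ]
 [0.5657 0.3677 0.026 ]
 [0.5859 0.3347 0.026 ]]
mid [0.5466 0.3336 0.026 ] len 0.0682016893499288 head 31.179350798763988 0.03799969126068203
t 37.93 p [0.556  0.3381 0.1762] gap 0.0698 F [-0.7 -0.4  0.6]
[[0.095, -0.861, -0.5], [0.035, -0.499, 0.866], [-0.995, -0.099, -0.017]] q [ 0.47  0.09  1.75 -0.01  1.2  -1.62]
units tx,ty,tz [4.98 0.92 0.12]
heading y -149.9 turn units -0.22
```

```bash

python3 -m handwheel '[70,0.6,0.3,0.1,-0.2,70,0.7,0.3,0,0,70,0.7,0.3,0,0,70,0.7,0,0,0,70,0.6,0,0,0,70,0.5,0,0,0,70,0,0,0,0,70,0,0,0,0]' >/dev/null
python3 -c "
from h import *
tilt()
go([.5456,.333,.004],211.2)"

```

```text
t 38.6 p [0.5454 0.3327 0.0776] xaxis [ 0.0986  0.0369 -0.9944] gap 0.0701 qd [-0.     0.018  0.014 -0.    -0.002 -0.001]
t 38.6 p [0.5454 0.3327 0.0776] gap 0.0701 F [ 0.8 -0.3  1.1]
[[0.099, -0.851, -0.515], [0.037, -0.514, 0.857], [-0.994, -0.103, -0.019]] q [ 0.47  0.16  1.86 -0.01  1.02 -1.64]
units tx,ty,tz [2.93 0.29 0.06]
heading y -148.9 turn units -0.01
```

```bash

python3 -m handwheel '[70,0.6,0.1,0.05,0,70,0.6,0.1,0,0,70,0.6,0.05,0,0,70,0.5,0,0,0,70,0.2,0,0,0,70,0,0,0,0,70,0,0,0,0,70,0,0,0,0]' >/dev/null
python3 -c "
from h import *
tilt()
go([.5456,.333,.004],211.2)"

```

```text
t 39.27 p [0.5517 0.3361 0.0209] xaxis [ 0.1103  0.0427 -0.993 ] gap 0.0698 qd [-0.001 -0.007 -0.012 -0.001  0.003 -0.001]
t 39.27 p [0.5517 0.3361 0.0209] gap 0.0698 F [0.  0.2 0.2]
[[0.11, -0.85, -0.515], [0.043, -0.514, 0.857], [-0.993, -0.116, -0.02]] q [ 0.47  0.24  1.88 -0.01  0.91 -1.64]
units tx,ty,tz [0.64 0.35 0.03]
heading y -148.8 turn units -0.01
```

```bash

python3 -m handwheel '[70,0.3,0.2,0,0,70,0.3,0.15,0,0,70,0,0,0,0,40,0,0,0,0,30,0,0,0,0,30,0,0,0,0,30,0,0,0,0,30,0,0,0,0]' 25 >/dev/null
python3 -c "
from h import *
tilt()
go([.5456,.333,.004],211.2)"

```

```text
t 39.93 p [0.5469 0.3327 0.0065] xaxis [ 0.1144  0.0449 -0.9924] gap 0.0421 qd [ 0.001 -0.    -0.001 -0.     0.     0.001]
t 39.93 p [0.5469 0.3327 0.0065] gap 0.0421 F [0.5 0.4 0.1]
[[0.114, -0.849, -0.515], [0.045, -0.514, 0.857], [-0.992, -0.121, -0.021]] q [ 0.47  0.24  1.9  -0.01  0.88 -1.64]
units tx,ty,tz [0.09 0.05 0.04]
heading y -148.8 turn units -0.01
```

```bash

python3 -m handwheel '[30,0,0,0,0,30,0,0,0,0,30,0,0,0,0,30,-0.3,0,0,0,30,-0.5,0,0,0,30,-0.6,0,0,0,30,-0.6,0,0,0,30,-0.6,0,0,0]' 25 >/dev/null
python3 -c "
from h import *
tilt()
print(cw(59.5,0)); go([*cw(59.5,0),.12],173.5)"

```

```text
t 40.6 p [0.5355 0.3277 0.0704] xaxis [ 0.1047  0.04   -0.9937] gap 0.0399 qd [ 0.004 -0.289 -0.048  0.002  0.334 -0.002]
[ 0.57131753 -0.02743559]
t 40.6 p [0.5355 0.3277 0.0704] gap 0.0399 F [ 0.1  0.4 -2.1]
[[0.105, -0.851, -0.515], [0.04, -0.514, 0.857], [-0.994, -0.11, -0.02]] q [ 0.47  0.14  1.89 -0.01  1.   -1.64]
units tx,ty,tz [ -2.39   5.87 -12.95]
heading y -148.8 turn units 7.53
```

```bash

python3 -m handwheel '[30,-0.7,0,0,0,30,-0.8,0.2,-0.5,0,30,-0.5,0.4,-0.9,0,30,-0.2,0.4,-0.9,0,30,0,0.4,-0.9,0,30,0,0.4,-0.9,0,30,0,0.4,-0.9,0,30,0,0.4,-0.9,0]' 25 >/dev/null
python3 -c "
from h import *
tilt()"
python3 -m handwheel '[30,0,0.4,-0.9,0,30,0,0.4,-0.9,0,30,0,0.4,-0.9,0,30,0,0.4,-0.9,0,30,0,0,0,1,30,0,0,0,1,30,0,0,0,1,30,0,0,0,1]' 25 >/dev/null
python3 -c "
from h import *
tilt()
go([*cw(59.5,0),.13],173.5)"

```

```text
t 41.27 p [0.5529 0.1657 0.1397] xaxis [ 0.122   0.0481 -0.9914] gap 0.0402 qd [-0.571 -0.142  0.119  0.081  0.012 -0.601]
t 41.93 p [0.5663 0.057  0.1467] xaxis [ 0.1316  0.0454 -0.9903] gap 0.04 qd [-1.30e-02 -2.30e-02 -2.00e-03  1.00e-03  1.50e-02  1.09e+00]
t 41.93 p [0.5663 0.057  0.1467] gap 0.04 F [ 0.3 -0.2 -1.6]
[[0.132, -0.974, -0.183], [0.045, -0.179, 0.983], [-0.99, -0.138, 0.021]] q [-0.02 -0.09  1.99  0.05  1.11 -1.79]
units tx,ty,tz [ 0.53  0.5  -3.37]
heading y -169.6 turn units 3.38
```

```bash

python3 -m handwheel '[30,0,0,-0.8,0,30,0,0.2,-0.8,0,30,0,0.2,-0.8,0,30,0,0,-0.8,0,30,0,0,0,1,30,0,0,0,1,30,0,0,0,1,30,0,0,0,0.4]' 25 >/dev/null
python3 -c "
from h import *
tilt()
go([*cw(59.5,0),.1],173.5)
c=snap('wrist','wr6.png')"

```

```text
t 42.6 p [ 0.5702 -0.0275  0.1528] xaxis [ 0.1389  0.0439 -0.9893] gap 0.0398 qd [-0.01  -0.022 -0.003 -0.004  0.016  0.412]
t 42.6 p [ 0.5702 -0.0275  0.1528] gap 0.0398 F [-0.4  0.1 -1.6]
[[0.139, -0.982, 0.125], [0.044, 0.132, 0.99], [-0.989, -0.132, 0.062]] q [-0.18 -0.09  1.98  0.08  1.12 -1.65]
units tx,ty,tz [ 2.1   0.24 -0.12]
heading y 172.3 turn units -0.23
```

View pics/wr6.png

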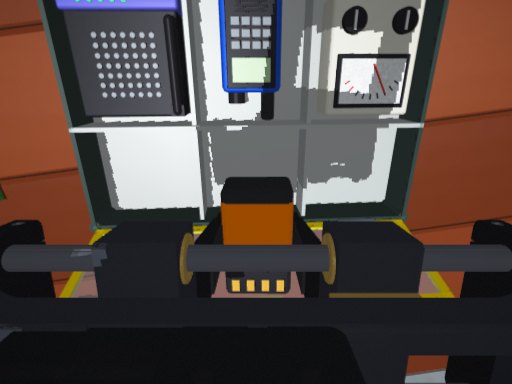

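```bash

python3 -c "
from h import *
c=load('wr6');crop(c,40,90,460,240,1.9,'wr6c.png')"

```

```text
(no output)
```

View pics/wr6c.png

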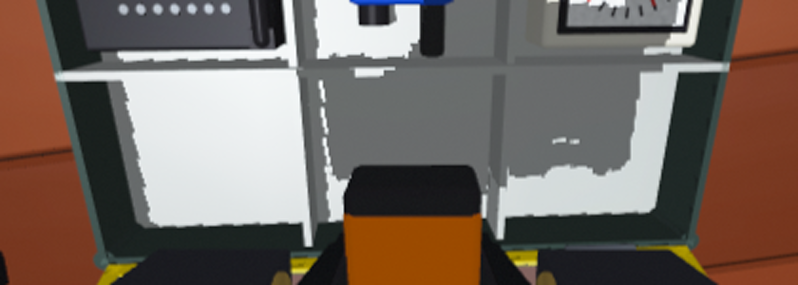

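```bash

python3 -c "
from h import *
np.set_printoptions(precision=4,suppress=True)
c=load('wr6')
def cs(p):
    d=np.array(p)[:2]-CC; return np.round([1000*(d@[np.cos(TH),np.sin(TH)]),1000*(d@[-np.sin(TH),np.cos(TH)])],1)
for nm,z,pt in [('partL',.045,(57,76)),('partR',.045,(728,66)),('rearL',.045,(100,262)),('rearR',.045,(692,241)),('divL',.038,(303,70)),('divR',.038,(497,66)),('divLr',.038,(308,240)),('divRr',.038,(499,232))]:
    p=cp(40,90,1.9,[pt],c,z)[0]; print(nm,p,cs(p), w(c,40+pt[0]/1.9,90+pt[1]/1.9))
"

```

```text
partL [ 0.5025 -0.1818  0.045 ] [   8.6 -161.2] [ 0.5028 -0.1825  0.0436]
partR [0.5419 0.1441 0.045 ] [ 10.8 167.1] [0.5423 0.1448 0.0443]
rearL [ 0.6007 -0.1949  0.045 ] [ 107.6 -163.1] [ 0.6012 -0.195   0.0446]
rearR [0.6395 0.132  0.045 ] [109.2 166.1] [0.6402 0.1327 0.0444]
divL [ 0.516  -0.0684  0.038 ] [  9.2 -47. ] [ 0.5155 -0.0673  0.0442]
divR [0.5272 0.0282 0.038 ] [ 9.3 50.3] [0.5265 0.0273 0.0438]
divLr [ 0.6083 -0.0843  0.038 ] [102.6 -52.3] [ 0.6083 -0.0839  0.0386]
divRr [0.62  0.023 0.038] [102.2  55.6] [0.6208 0.0233 0.0372]
```

```bash
sed -i 's/^CC=.*/CC=np.array([.5123,-.0195]); TH=np.radians(-6.6)/' h.py
python3 -m handwheel '[30,0.5,0.2,0,-0.3,30,0.5,0.05,0,0,30,0.5,0.1,0,0,30,0.5,0,0,0,30,0,0,0,0,30,0,0,0,0,30,0,0,0,0,30,0,0,0,0]' 25 >/dev/null
python3 -c "
from h import *
tilt()
go([*cw(59.5,0),.04],173.4)"

```

```text
t 43.32 p [ 0.5655 -0.0229  0.0964] xaxis [ 0.1358  0.0444 -0.9897] gap 0.0398 qd [ 0.002  0.001  0.002  0.002  0.001 -0.003]
t 43.32 p [ 0.5655 -0.0229  0.0964] gap 0.0398 F [-0.1 -0.8 -1.8]
[[0.136, -0.987, 0.09], [0.044, 0.097, 0.994], [-0.99, -0.131, 0.057]] q [-0.17 -0.04  2.03  0.08  1.02 -1.68]
units tx,ty,tz [ 2.26  0.05 -0.25]
heading y 174.4 turn units 0.2
```

```bash

python3 -m handwheel '[30,0.6,0,-0.2,0.2,30,0.6,0,-0.05,0,30,0.6,0,0,0,30,0.4,0,0,0,30,0,0,0,0,30,0,0,0,0,30,0,0,0,0,30,0,0,0,0]' 25 >/dev/null
python3 -c "
from h import *
tilt()
go([*cw(59.5,0),.013],173.4)"

```

```text
t 43.98 p [ 0.5775 -0.0274  0.0462] xaxis [ 0.1464  0.0425 -0.9883] gap 0.04 qd [-0.001 -0.01  -0.008  0.002  0.005 -0.   ]
t 43.98 p [ 0.5775 -0.0274  0.0462] gap 0.04 F [ 0.4  0.1 -1.5]
[[0.146, -0.984, 0.106], [0.043, 0.113, 0.993], [-0.988, -0.141, 0.058]] q [-0.17  0.05  2.04  0.08  0.92 -1.68]
units tx,ty,tz [ 1.28  0.43 -0.06]
heading y 173.4 turn units 0.01
```

```bash

python3 -m handwheel '[30,0.4,0.2,-0.03,0,30,0.4,0.15,0,0,30,0.3,0.1,0,0,30,0,0,0,0,30,0,0,0,0,30,0,0,0,0,30,0,0,0,0,30,0,0,0,0]' 25 >/dev/null
python3 -c "
from h import *
tilt()
go([*cw(59.5,0),.012],173.4)"

```

```text
t 44.65 p [ 0.5703 -0.0257  0.0162] xaxis [ 0.1491  0.0421 -0.9879] gap 0.0399 qd [ 0.    -0.    -0.005 -0.001 -0.002 -0.001]
t 44.65 p [ 0.5703 -0.0257  0.0162] gap 0.0399 F [-0.3 -0.5 -1.4]
[[0.149, -0.983, 0.106], [0.042, 0.113, 0.993], [-0.988, -0.144, 0.058]] q [-0.17  0.08  2.07  0.09  0.86 -1.69]
units tx,ty,tz [ 0.17 -0.02 -0.03]
heading y 173.4 turn units 0.01
```

```bash

python3 -m handwheel '[30,0.16,-0.02,-0.03,0,30,0,0,0,0,30,0,0,0,0,52,0,0,0,0,52,0,0,0,0,52,0,0,0,0,52,0,0,0,0,52,0,0,0,0]' 25
python3 -m handwheel '[54,-0.5,-0.1,0,0,54,-0.6,-0.1,0,0,54,-0.6,-0.1,0,0,54,-0.8,0,0,0,54,-0.8,0,0,0,54,-0.8,0,0,0,54,-0.8,0,0,0,54,-0.8,0,0,0]' 25 
python3 -c "
from h import *
c=snap('scene','sc2.png'); crop(c,170,160,330,305,5,'sc2c.png')
c=snap('wrist','wr7.png')"

```

```text
time: 45.32
position: [0.5744, -0.0269, 0.0148]
orientation: [[0.155, -0.982, 0.105], [0.041, 0.113, 0.993], [-0.987, -0.149, 0.058]]
wrist_force: [-0.7, -0.2, -0.2]
finger_gap: 0.0521
time: 45.98
position: [0.5565, -0.0336, 0.1632]
orientation: [[0.147, -0.983, 0.106], [0.042, 0.113, 0.993], [-0.988, -0.142, 0.058]]
wrist_force: [0.9, -0.7, -0.3]
finger_gap: 0.0542
```

View pics/sc2c.png

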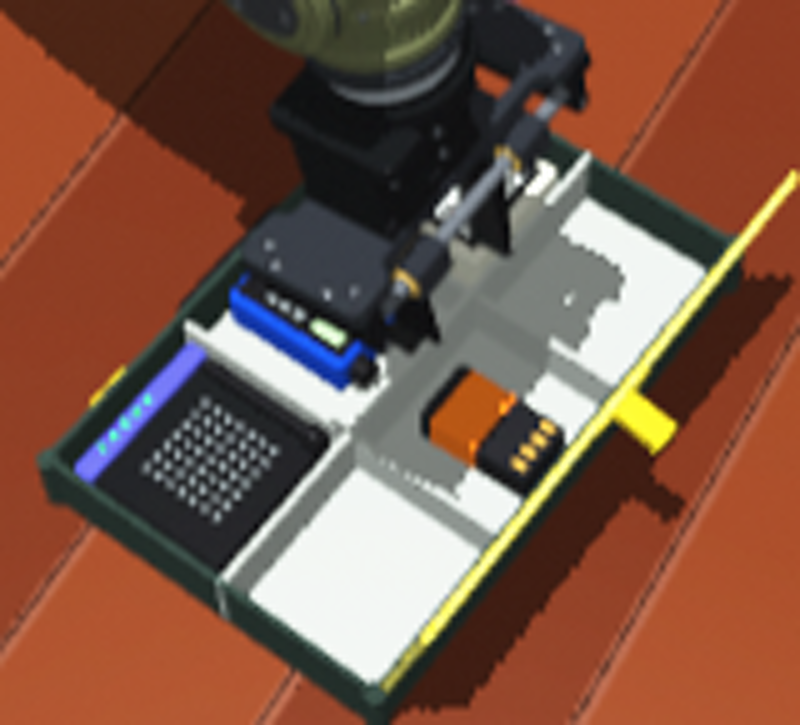

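View pics/wr7.png

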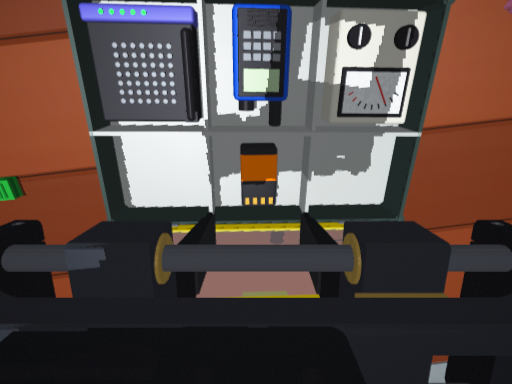

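```bash
cat >> h.py <<'E'
def cs(p):
    d=np.array(p)[:2]-CC; return np.round([1000*(d@[np.cos(TH),np.sin(TH)]),1000*(d@[-np.sin(TH),np.cos(TH)])],1)
E
python3 -c "
from h import *
c=load('wr7');crop(c,190,100,330,240,5,'wr7c.png')
"
```

```text
(no output)
```

View pics/wr7c.png

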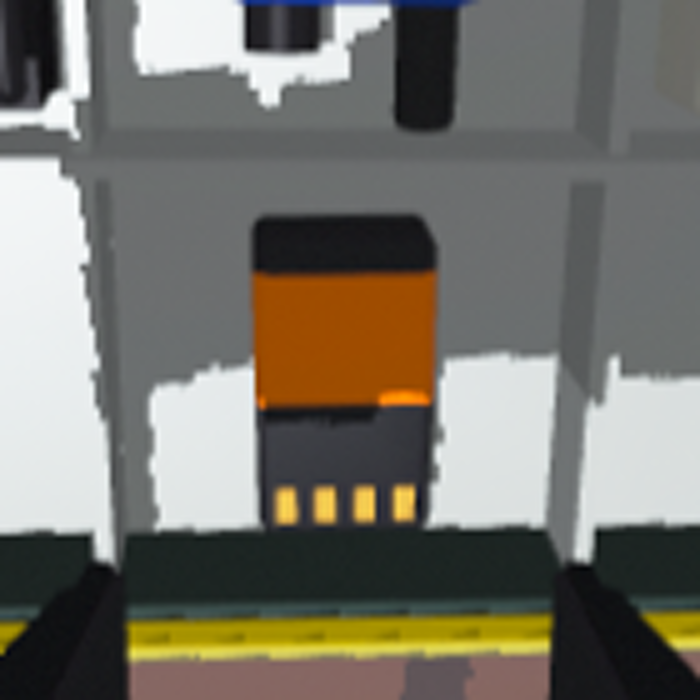

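```bash

python3 -c "
from h import *
c=load('wr7')
for n,z,p in [('bFL',.031,(255,225)),('bFR',.031,(432,228)),('bRR',.031,(424,523)),('bRL',.031,(263,523)),('divL',.038,(104,350)),('divR',.038,(587,350)),('part',.045,(350,155)),('rearwall',.045,(350,610))]:
    print(n,cs(cp(190,100,5,[p],c,z)[0]))
for p in [(340,250),(340,500)]: print(cp(190,100,5,[p],c,None))
c=load('sc2')
for n,p in [('bFL',(465,370)),('bRR?',(525,487)),('bFR',(428,410)),('bRL',(563,433))]: print(n,cs(cp(170,160,5,[p],c,.031)[0]))
"
```

```text
bFL [ 24.4 -18.7]
bFR [25.1 18.8]
bRR [94.1 19.4]
bRL [ 93.4 -17.8]
divL [ 49.4 -50.9]
divR [50.3 52.5]
part [7.3 0.2]
rearwall [108.9   1.5]
[[ 0.54218244 -0.02357016  0.02957091]]
[[ 0.60000692 -0.0297419   0.03022511]]
bFL [30.8 14.4]
bRR? [ 98.1 -24. ]
bFR [ 29.3 -17.3]
bRL [95.9 14.1]
```

The battery sits at case (59–62, ~0) and is aligned. Next is the plug.

```bash

python3 -m handwheel '[60,0,0.22,-0.93,0,60,0,0.22,-0.93,0,60,0,0.22,-0.93,0,60,0,0.22,-0.93,0,60,0,0.22,-0.93,0,60,0,0.22,-0.93,0,60,0,0.22,-0.93,0,60,0,0.22,-0.93,0]' 25 >/dev/null
python3 -c "
from h import *
tilt()"
python3 -m handwheel '[60,0,0.22,-0.93,0,60,0,0.22,-0.93,0,60,0,0.22,-0.93,0,60,0,0.22,-0.93,0,60,0,0.22,-0.93,0,60,0,0.22,-0.93,0,60,0,0,0,1,60,0,0,0,0.5]' 25 >/dev/null
python3 -c "
from h import *
tilt()
go([.426,-.396,.12],166)
c=snap('wrist','wr8.png')"

```

```text
t 46.75 p [ 0.4953 -0.2166  0.1505] xaxis [ 0.1595  0.0425 -0.9863] gap 0.0599 qd [-0.583  0.113 -0.04   0.073  0.009 -0.609]
t 47.42 p [ 0.4418 -0.3608  0.1314] xaxis [ 0.1539  0.0454 -0.987 ] gap 0.0605 qd [-0.042  0.027 -0.007 -0.018 -0.012  0.481]
t 47.42 p [ 0.4418 -0.3608  0.1314] gap 0.0605 F [ 0.1  0.5 -0.6]
[[0.154, -0.96, 0.235], [0.045, 0.244, 0.969], [-0.987, -0.138, 0.081]] q [-0.85 -0.04  1.97  0.16  1.15 -2.24]
units tx,ty,tz [ 0.29  0.32 -1.55]
heading y 165.7 turn units -0.05
```

View pics/wr8.png

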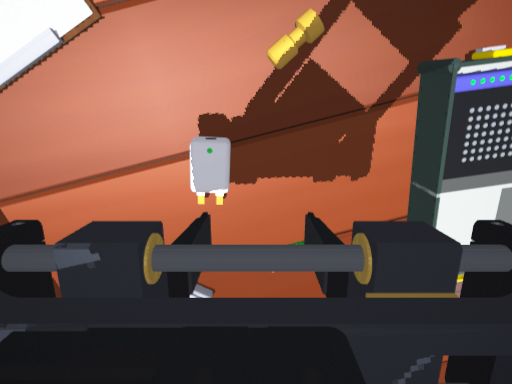

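The plug is at (211,165) in the wrist view. The tool's tilt of about 9° must come down before the load and clip, which need large turns. I'll measure how single rows respond, joint by joint.

```bash
cat >> h.py <<'E'
def qq():
    s=monitor.observe(); R=np.array(s['orientation']); q=np.array(s['qpos']); print('t',round(s['time'],2),'p',np.round(s['position'],4),'x',np.round(R[:,0],4),'q',np.round(q,4),'tau',np.round(s['joint_torque'],2))
E
python3 -c "
from h import *
qq()"
python3 -m handwheel '[60,0,0,0,0,60,0,0,0,0,60,0,0,0,0,60,0,0,0,0,60,0,0,0,0,60,0,0,0,0,60,0,0,0,0,60,0,0,0,0]' 25 >/dev/null
python3 -c "
from h import *
qq()"
python3 -m handwheel '[60,0,0,-1,0,60,0,0,-0.5,0,60,0,0,0,0,60,0,0,0,0,60,0,0,0,0,60,0,0,0,0,60,0,0,0,0,60,0,0,0,0]' 25 >/dev/null
python3 -c "
from h import *
qq()"
python3 -m handwheel '[60,-0.5,0,0,0,60,0,0,0,0,60,-0.5,0,0,0,60,0,0,0,0,60,-0.5,0,0,0,60,0,0,0,0,60,-0.5,0,0,0,60,0,0,0,0]' 25 >/dev/null
python3 -c "
from h import *
qq()"
python3 -m handwheel '[60,0.5,0,0,0,60,0.5,0,0,0,60,0.5,0,0,0,60,0.5,0,0,0,60,0,0,0,0,60,0,0,0,0,60,0,0,0,0,60,0,0,0,0]' 25 >/dev/null
python3 -c "
from h import *
qq()"

```

```text
t 47.47 p [ 0.4417 -0.3606  0.1312] x [ 0.1536  0.0452 -0.9871] q [-0.8541 -0.036   1.9669  0.1602  1.148  -2.2429] tau [  0.34 -33.11 -34.54   0.42  -0.1    0.19]
t 48.13 p [ 0.4418 -0.3586  0.13  ] x [ 0.1523  0.0472 -0.9872] q [-0.8517 -0.0364  1.9693  0.1604  1.148  -2.2472] tau [-1.000e-02 -3.247e+01 -3.415e+01  3.500e-01 -1.300e-01  0.000e+00]
t 48.8 p [ 0.4337 -0.3939  0.1271] x [ 0.1528  0.0494 -0.987 ] q [-0.9046  0.0102  1.9285  0.1656  1.1517 -2.3036] tau [ -0.1  -34.46 -34.09   0.35  -0.11   0.  ]
t 49.47 p [ 0.4261 -0.3962  0.1836] x [ 0.1546  0.0474 -0.9868] q [-0.918  -0.0507  1.8893  0.1604  1.25   -2.3014] tau [ 3.000e-02 -3.011e+01 -3.159e+01  3.000e-01  2.100e-01  1.000e-02]
t 50.13 p [ 0.433  -0.3912  0.1244] x [ 0.1497  0.0534 -0.9873] q [-0.9028  0.0108  1.9326  0.1656  1.1519 -2.3032] tau [ 3.000e-02 -3.415e+01 -3.366e+01  3.600e-01 -8.000e-02  0.000e+00]
```

The tilt only drifts slowly and I can live with it: objects level themselves on release. I'll carry on with the plug and measure it from above.

```bash

python3 -c "
from h import *
c=snap('wrist','wr9.png');crop(c,180,80,330,230,5,'wr9c.png')"

```

```text
(no output)
```

View pics/wr9c.png

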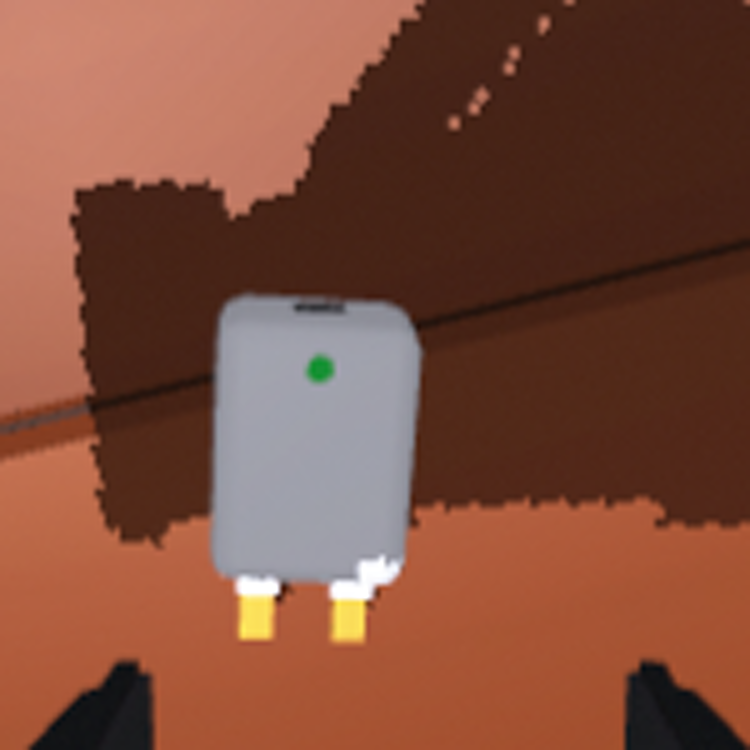

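```bash

python3 -c "
from h import *
np.set_printoptions(precision=4,suppress=True)
c=load('wr9')
P=cp(180,80,5,[(220,322),(415,330),(405,580),(213,575)],c,.030);print(P)
b=(P[2]+P[3]-P[0]-P[1])/2;m=P.mean(0);print('mid',m,'len',np.linalg.norm(b),'head',np.degrees(np.arctan2(b[1],b[0])),np.linalg.norm(P[0]-P[1]))
T=cp(180,80,5,[(257,640),(348,641)],c,.015);print(T)
h=np.degrees(np.arctan2(b[1],b[0]))
go([m[0],m[1],.05],h+180)
"

```

```text
[[ 0.393  -0.4041  0.03  ]
 [ 0.403  -0.3704  0.03  ]
 [ 0.4502 -0.3831  0.03  ]
 [ 0.4396 -0.4185  0.03  ]]
mid [ 0.4215 -0.394   0.03  ] len 0.04881104244355275 head -16.08416068961642 0.03513950326226749
[[ 0.4615 -0.4157  0.015 ]
 [ 0.4667 -0.3976  0.015 ]]
t 50.18 p [ 0.433  -0.3912  0.1245] gap 0.06 F [ 0.1 -0.6 -0.2]
[[0.15, -0.963, 0.226], [0.053, 0.236, 0.97], [-0.987, -0.133, 0.087]] q [-0.9   0.01  1.93  0.17  1.15 -2.3 ]
units tx,ty,tz [ 2.87  0.81 -0.47]
heading y 166.2 turn units 0.46
```

```bash

python3 -m handwheel '[60,0.5,0.3,-0.3,0.2,60,0.5,0.3,-0.15,0,60,0.5,0.2,0,0,60,0.5,0,0,0,60,0.5,0,0,0,60,0,0,0,0,60,0,0,0,0,60,0,0,0,0]' 25 >/dev/null
python3 -c "
from h import *
tilt()
go([.4245,-.3945,.01],165)"

```

```text
t 50.85 p [ 0.4168 -0.3958  0.0529] xaxis [ 0.1498  0.0515 -0.9874] gap 0.0601 qd [-0.002  0.002 -0.004  0.    -0.004 -0.003]
t 50.85 p [ 0.4168 -0.3958  0.0529] gap 0.0601 F [-0.3  0.   0.6]
[[0.15, -0.957, 0.247], [0.051, 0.257, 0.965], [-0.987, -0.132, 0.088]] q [-0.93  0.08  2.    0.18  1.03 -2.33]
units tx,ty,tz [ 1.74 -0.06 -0.02]
heading y 165.0 turn units -0.0
```

```bash

python3 -m handwheel '[60,0.5,0,0,0,60,0.5,0,0,0,60,0.4,0,0,0,60,0.2,0,0,0,60,0,0,0,0,60,0,0,0,0,60,0,0,0,0,60,0,0,0,0]' 25 >/dev/null
python3 -c "
from h import *
tilt()
go([.4245,-.3945,.009],165)"

```

```text
t 51.52 p [ 0.4245 -0.3946  0.0105] xaxis [ 0.1513  0.0494 -0.9872] gap 0.0601 qd [ 0.004 -0.001 -0.003 -0.001  0.001  0.002]
t 51.52 p [ 0.4245 -0.3946  0.0105] gap 0.0601 F [-0.7 -0.6  0. ]
[[0.151, -0.957, 0.246], [0.049, 0.256, 0.965], [-0.987, -0.134, 0.086]] q [-0.92  0.15  2.    0.19  0.95 -2.34]
units tx,ty,tz [ 0.06  0.01 -0.  ]
heading y 165.0 turn units 0.01
```

```bash

python3 -m handwheel '[25,0.05,0,0,0,25,0,0,0,0,25,0,0,0,0,25,0,0,0,0,25,0,0,0,0,25,0,0,0,0,25,0,0,0,0,25,-0.4,0,0,0]' 20 >/dev/null
python3 -m handwheel '[25,-0.6,0,0,0,25,-0.7,0,0,0,25,-0.7,0,0,0,25,-0.7,0,0,0,25,-0.7,0,0,0,25,-0.6,0,0,0,25,0,0,0,0,25,0,0,0,0]' 20 >/dev/null
python3 -c "
from h import *
tilt()
print(cw(67.5,-109),cw(59.5,-109))
go([*cw(51.5,-109),.13],173.4)
c=snap('wrist','wr10.png')"

```

```text
t 52.85 p [ 0.4062 -0.4001  0.1275] xaxis [ 0.1514  0.0478 -0.9873] gap 0.0396 qd [-0.004 -0.027 -0.022 -0.003  0.007  0.001]
[ 0.56682451 -0.13553589] [ 0.55887753 -0.13461639]
t 52.85 p [ 0.4062 -0.4001  0.1275] gap 0.0396 F [-0.3  0.7 -0.2]
[[0.151, -0.957, 0.246], [0.048, 0.256, 0.966], [-0.987, -0.134, 0.084]] q [-0.95 -0.02  1.96  0.17  1.16 -2.33]
units tx,ty,tz [ 1.29 -2.83 11.72]
heading y 165.0 turn units -1.67
```

View pics/wr10.png

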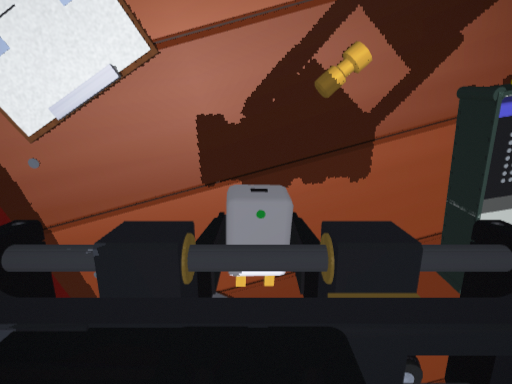

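```bash

python3 -m handwheel '[25,0,-0.2,0.85,0,25,0,-0.2,0.85,0,25,0,-0.2,0.85,0,25,0,-0.2,0.85,0,25,0,-0.2,0.85,0,25,0,-0.2,0.85,0,25,0,-0.2,0.85,0,25,0,-0.2,0.85,0]' 20 >/dev/null
python3 -m handwheel '[25,0,-0.2,0.85,0,25,0,-0.2,0.85,0,25,0,-0.2,0.85,0,25,0,-0.2,0.6,0,25,0,0,0,-1,25,0,0,0,-0.7,25,0,0,0,0,25,0,0,0,0]' 20 >/dev/null
python3 -c "
from h import *
tilt()
go([*cw(52.5,-109),.08],173.4)"

```

```text
t 54.23 p [ 0.5214 -0.1562  0.1347] xaxis [ 0.1225  0.0683 -0.9901] gap 0.0392 qd [ 0.006  0.012  0.015  0.003 -0.002 -0.009]
t 54.23 p [ 0.5214 -0.1562  0.1347] gap 0.0392 F [ 0.6 -0.3 -0.1]
[[0.123, -0.988, 0.098], [0.068, 0.107, 0.992], [-0.99, -0.115, 0.081]] q [-0.45 -0.11  2.03  0.13  1.14 -1.97]
units tx,ty,tz [ 2.38 -0.86  0.83]
heading y 173.8 turn units 0.08
```

```bash

python3 -m handwheel '[25,0,-0.5,0.5,0,25,0,-0.35,0.3,0,25,0.5,0,0,0.1,25,0.5,0,0,0,25,0.5,0,0,0,25,0,0,0,0,25,0,0,0,0,25,0,0,0,0]' 20 >/dev/null
python3 -c "
from h import *
tilt()
go([*cw(52.5,-109),.05],173.4)
c=snap('wrist','wr11.png')"

```

```text
t 54.9 p [ 0.5456 -0.1358  0.0917] xaxis [ 0.1124  0.0707 -0.9911] gap 0.0391 qd [-0.006  0.007  0.004 -0.001 -0.003 -0.001]
t 54.9 p [ 0.5456 -0.1358  0.0917] gap 0.0391 F [-0.5  0.4 -0.6]
[[0.112, -0.987, 0.116], [0.071, 0.125, 0.99], [-0.991, -0.103, 0.084]] q [-0.4  -0.01  2.01  0.12  1.07 -1.9 ]
units tx,ty,tz [ 1.69 -0.07 -0.03]
heading y 172.8 turn units -0.12
```

View pics/wr11.png

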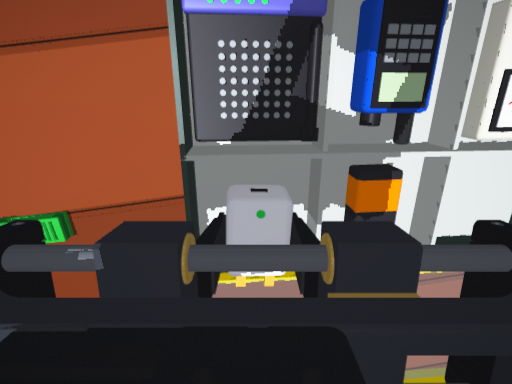

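```bash

python3 -m handwheel '[25,0.5,0,0,-0.1,25,0.5,0,0,0,25,0.5,0,0,0,25,0.5,0,0,0,25,0.4,0,0,0,25,0,0,0,0,25,0,0,0,0,25,0,0,0,0]' 20 >/dev/null
python3 -c "
from h import *
tilt()
go([*cw(52.5,-109),.016],173.4)"

```

```text
t 55.62 p [ 0.5536 -0.1323  0.0277] xaxis [ 0.1154  0.069  -0.9909] gap 0.039 qd [-0.001  0.004 -0.005  0.003 -0.004 -0.   ]
t 55.62 p [ 0.5536 -0.1323  0.0277] gap 0.039 F [ 0.  -1.2 -0.9]
[[0.115, -0.987, 0.108], [0.069, 0.116, 0.991], [-0.991, -0.107, 0.082]] q [-0.38  0.09  2.04  0.13  0.94 -1.92]
units tx,ty,tz [ 0.45  0.11 -0.1 ]
heading y 173.3 turn units -0.02
```

```bash

python3 -m handwheel '[25,0.25,0.05,-0.1,0,25,0.15,0.05,0,0,25,0.05,0,0,0,25,0,0,0,0,25,0,0,0,0,25,0,0,0,0,25,0,0,0,0,25,0,0,0,0]' 20 >/dev/null
python3 -c "
from h import *
tilt()
go([*cw(52.5,-109),.015],173.4)"

```

```text
t 56.28 p [ 0.554  -0.1349  0.0178] xaxis [ 0.1204  0.0669 -0.9905] gap 0.0387 qd [ 0.    -0.002 -0.001  0.002  0.001  0.   ]
t 56.28 p [ 0.554  -0.1349  0.0178] gap 0.0387 F [-0.3  0.1 -1.4]
[[0.12, -0.987, 0.108], [0.067, 0.116, 0.991], [-0.99, -0.112, 0.08]] q [-0.39  0.1   2.04  0.14  0.92 -1.92]
units tx,ty,tz [0.1  0.1  0.03]
heading y 173.3 turn units -0.02
```

```bash

python3 -m handwheel '[25,0.12,0.1,0.03,0,25,0,0,0,0,25,0,0,0,0,52,0,0,0,0,52,0,0,0,0,52,0,0,0,0,52,0,0,0,0,52,0,0,0,0]' 20
python3 -m handwheel '[54,-0.5,-0.1,0,0,54,-0.6,-0.1,0,0,54,-0.6,-0.1,0,0,54,-0.7,0,0,0,54,-0.7,0,0,0,54,-0.7,0,0,0,54,-0.7,0,0,0,54,-0.7,0,0,0]' 
python3 -c "
from h import *
tilt()
c=snap('scene','sc3.png'); crop(c,170,160,330,305,5,'sc3c.png')
c=snap('wrist','wr12.png');crop(c,100,60,340,230,3.3,'wr12c.png')"

```

```text
time: 56.95
position: [0.553, -0.134, 0.0157]
orientation: [[0.123, -0.987, 0.107], [0.066, 0.116, 0.991], [-0.99, -0.115, 0.079]]
wrist_force: [0.5, -0.1, 0.4]
finger_gap: 0.0519
time: 57.62
position: [0.5418, -0.1428, 0.1515]
orientation: [[0.116, -0.987, 0.108], [0.069, 0.116, 0.991], [-0.991, -0.107, 0.081]]
wrist_force: [1.0, 0.6, 0.2]
finger_gap: 0.0542
t 57.62 p [ 0.5418 -0.1428  0.1515] xaxis [ 0.1158  0.0687 -0.9909] gap 0.0542 qd [-0.047 -0.275 -0.151 -0.02   0.418  0.008]
```

View pics/sc3c.png

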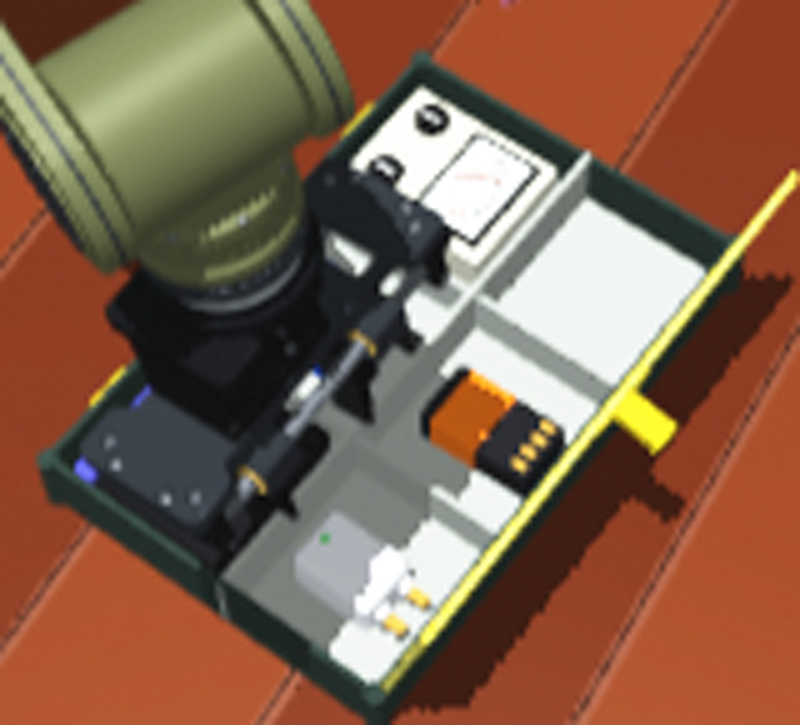

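View pics/wr12c.png

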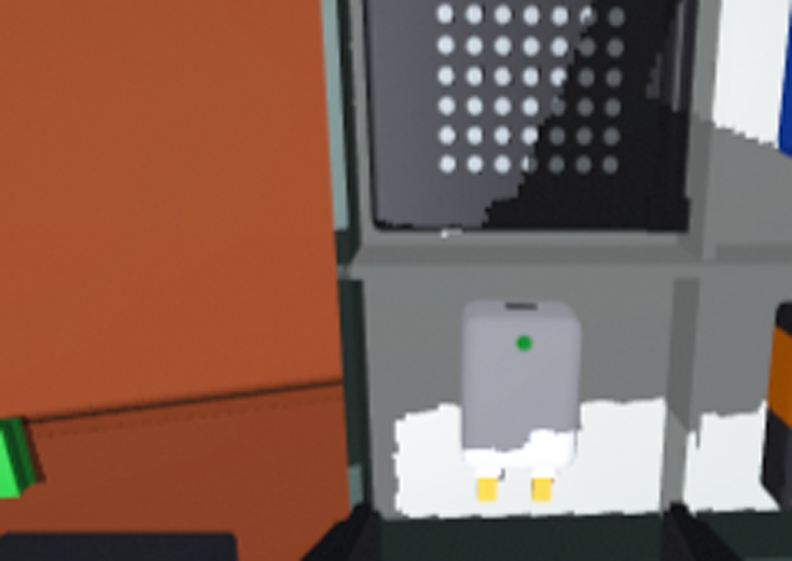

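```bash

python3 -c "
from h import *
c=load('wr12')
for n,z,p in [('FL',.035,(466,315)),('FR',.035,(577,318)),('RR',.035,(574,465)),('RL',.035,(463,465)),('tipL',.02,(487,500)),('tipR',.02,(541,499)),('div',.038,(685,300)),('wallin',.045,(345,400)),('part',.045,(500,262))]:
    print(n,cs(cp(100,60,3.3,[p],c,z)[0]))
"
```

```text
FL [  24.9 -126.8]
FR [ 26.2 -92.5]
RR [ 75.2 -92.1]
RL [  74.3 -128.4]
tipL [  93.7 -120.1]
tipR [  93.8 -101.2]
div [ 20.2 -59.7]
wallin [  48.3 -163.9]
part [   7.1 -117. ]
```

The plug is centred: x 25.5–93.7 (middle 59.6), y −110. Next is the load.

```bash

python3 -m handwheel '[60,-0.5,0.2,0.6,0,60,-0.4,0.3,0.95,0,60,-0.4,0.32,0.98,0,60,0,0.32,0.98,0,60,0,0.32,0.98,0,60,0,0.32,0.98,0,60,0,0.32,0.98,0,60,0,0.32,0.98,0]' >/dev/null
python3 -c "
from h import *
tilt()"
python3 -m handwheel '[60,0,0.32,0.98,0,60,0,0.32,0.98,0,60,0,0.32,0.98,0,60,0,0.32,0.98,0,60,0,0.32,0.98,0,60,0,0.32,0.98,0,60,0,0.32,0.98,0,60,0,0.32,0.98,0]' >/dev/null
python3 -c "
from h import *
tilt()"
python3 -m handwheel '[60,0,0.3,0.9,0,60,0,0.3,0.9,0,60,0,0.3,0.9,0,60,0,0,0,1,60,0,0,0,1,60,0,0,0,1,60,0,0,0,1,60,0,0,0,1]' >/dev/null
python3 -c "
from h import *
tilt()"
python3 -m handwheel '[60,0,0,0,1,60,0,0,0,1,60,0,0,0,1,60,0,0,0,1,60,0,0,0,1,60,0,0,0,1,60,0,0,0,1,60,0,0,0,1]' >/dev/null
python3 -c "
from h import *
tilt()
go([.434,.388,.12],70)"

```

```text
t 58.38 p [0.4982 0.0484 0.1923] xaxis [ 0.12    0.0647 -0.9907] gap 0.06 qd [ 0.672 -0.139  0.104 -0.083 -0.009  0.693]
t 59.05 p [0.451  0.2602 0.1932] xaxis [ 0.1114  0.0631 -0.9918] gap 0.0601 qd [ 0.674  0.235 -0.194 -0.091 -0.041  0.688]
t 59.72 p [0.4294 0.3385 0.1872] xaxis [ 0.1     0.0595 -0.9932] gap 0.0596 qd [ 8.000e-03  1.300e-02  1.400e-02  1.000e-03 -4.000e-03  1.091e+00]
t 60.38 p [0.4253 0.3371 0.1773] xaxis [ 0.0881  0.0525 -0.9947] gap 0.0602 qd [ 1.000e-03  9.000e-03  1.500e-02  1.000e-03 -7.000e-03  1.091e+00]
t 60.38 p [0.4253 0.3371 0.1773] gap 0.0602 F [-0.4 -0.5  0.2]
[[0.088, -0.267, 0.96], [0.053, 0.963, 0.263], [-0.995, 0.027, 0.099]] q [ 0.57 -0.16  1.99 -0.    1.2   0.31]
units tx,ty,tz [2.42 1.81 0.64]
heading y 105.5 turn units 7.1
```

```bash

python3 -m handwheel '[60,0,0,0,1,60,0,0,0,1,60,0,0,0,1,60,0,0,0,1,60,0,0,0,1,60,0,0,0,1,60,0,0,0,1,60,0,0,0,0]' >/dev/null
python3 -c "
from h import *
qq()"
python3 -m handwheel '[60,0,0,0,0,60,0,0,0,0,60,0,0,0,0,60,0,0,0,0,60,0,0,0,0,60,0,0,0,0,60,0,0,0,0,60,0,0,0,0]' >/dev/null
python3 -c "
from h import *
qq()"
python3 -m handwheel '[60,0,0.9,0.3,0,60,0,0.9,0.3,0,60,0,0,0,0,60,0,0,0,0,60,0,0,0,0,60,0,0,0,0,60,0,0,0,0,60,0,0,0,0]' >/dev/null
python3 -c "
from h import *
qq()
go([.434,.388,.12],70)"

```

```text
t 61.05 p [0.4212 0.3352 0.1677] x [ 0.0765  0.0455 -0.996 ] q [ 0.5743 -0.149   2.0027 -0.0036  1.1989  0.9504] tau [-3.000e-02 -2.872e+01 -3.561e+01  6.000e-02 -3.200e-01  5.900e-01]
t 61.72 p [0.4201 0.3348 0.1654] x [ 0.0736  0.0438 -0.9963] q [ 0.5746 -0.1473  2.0051 -0.0035  1.1982  0.9424] tau [ 0.000e+00 -2.857e+01 -3.538e+01  6.000e-02 -3.100e-01  1.000e-02]
t 62.38 p [0.4494 0.3706 0.1685] x [ 0.072   0.0421 -0.9965] q [ 0.6004 -0.0436  1.9036 -0.0063  1.1982  0.969 ] tau [ 3.000e-02 -3.320e+01 -3.545e+01  6.000e-02 -3.100e-01  1.000e-02]
t 62.38 p [0.4494 0.3706 0.1685] gap 0.0603 F [-0.1 -0.  -1.2]
[[0.072, 0.356, 0.932], [0.042, 0.932, -0.36], [-0.997, 0.065, 0.052]] q [ 0.6  -0.04  1.9  -0.01  1.2   0.97]
units tx,ty,tz [ 1.92  0.3  -0.92]
heading y 69.1 turn units -0.18
```

Turning rows in this region bring the tilt back by about 0.0015 rad per row. I'll use that to level the tool before gripping the load.

```bash

python3 -m handwheel '[60,-0.2,0,0,0.5,60,-0.2,0,0,0.5,60,0,0,0,0.5,60,0,0,0,0.5,60,0,0,0,-0.5,60,0,0,0,-0.5,60,0,0,0,-0.5,60,0,0,0,-0.5]' >/dev/null
python3 -c "
from h import *
tilt()"
python3 -m handwheel '[60,0,0,0,0.05,60,0,0,0,0.05,60,0,0,0,0.05,60,0,0,0,0.05,60,0,0,0,-0.05,60,0,0,0,-0.05,60,0,0,0,-0.05,60,0,0,0,-0.05]' >/dev/null
python3 -c "
from h import *
tilt()"
python3 -m handwheel '[60,0,0,0,1,60,0,0,0,1,60,0,0,0,1,60,0,0,0,1,60,0,0,0,-1,60,0,0,0,-1,60,0,0,0,-1,60,0,0,0,-1]' >/dev/null
python3 -c "
from h import *
tilt()
go([.434,.388,.12],70)"

```

```text
t 63.05 p [0.4463 0.3672 0.1791] xaxis [ 0.072   0.0417 -0.9965] gap 0.0601 qd [-0.003 -0.012  0.012 -0.003  0.    -0.545]
t 63.72 p [0.4455 0.3662 0.1792] xaxis [ 0.0721  0.0416 -0.9965] gap 0.0601 qd [ 0.     0.001 -0.001  0.    -0.    -0.056]
t 64.38 p [0.4456 0.3663 0.179 ] xaxis [ 0.0718  0.0415 -0.9966] gap 0.06 qd [ 0.00e+00  3.00e-03 -1.00e-03  0.00e+00  0.00e+00 -1.09e+00]
t 64.38 p [0.4456 0.3663 0.179 ] gap 0.06 F [0.3 1.6 0.8]
[[0.072, 0.365, 0.928], [0.041, 0.929, -0.369], [-0.997, 0.065, 0.052]] q [ 0.6  -0.06  1.91 -0.01  1.22  0.98]
units tx,ty,tz [ 2.36  0.48 -0.87]
heading y 68.5 turn units -0.29
```

```bash

python3 -c "
from h import *
c=snap('wrist','wr13.png');crop(c,180,80,340,230,5,'wr13c.png')"

```

```text
(no output)
```

View pics/wr13c.png

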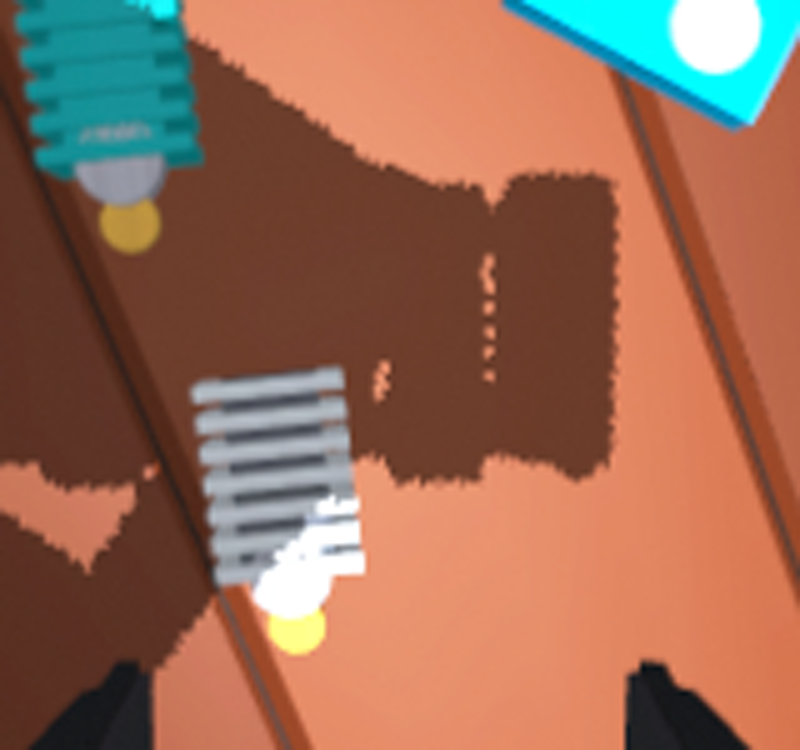

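```bash

python3 -c "
from h import *
np.set_printoptions(precision=4,suppress=True)
c=load('wr13')
P=cp(180,80,5,[(192,383),(343,368),(365,570),(217,585)],c,.032);print(P)
b=(P[2]+P[3]-P[0]-P[1])/2;m=P.mean(0);h=np.degrees(np.arctan2(b[1],b[0]));print('mid',m,'len',np.linalg.norm(b),'head',h,np.linalg.norm(P[0]-P[1]))
print(cp(180,80,5,[(299,655)],c,.016))
go([m[0],m[1],.06],h+180)
"

```

```text
[[0.4267 0.4174 0.032 ]
 [0.4592 0.4079 0.032 ]
 [0.4467 0.3633 0.032 ]
 [0.4139 0.3729 0.032 ]]
mid [0.4366 0.3904 0.032 ] len 0.046285787166506824 head -105.85424701831481 0.03392007574286265
[[0.4234 0.347  0.016 ]]
t 64.43 p [0.4455 0.3664 0.179 ] gap 0.06 F [1.2 0.3 0.1]
[[0.072, 0.363, 0.929], [0.041, 0.93, -0.366], [-0.997, 0.065, 0.052]] q [ 0.6  -0.06  1.91 -0.01  1.22  0.97]
units tx,ty,tz [ 4.76  0.46 -0.93]
heading y 68.7 turn units -1.09
```

```bash

python3 -m handwheel '[60,0.5,0.2,-0.5,-1,60,0.6,0.2,-0.4,0,60,0.6,0,0,0,60,0.6,0,0,0,60,0.6,0,0,0,60,0.6,0,0,0,60,0,0,0,0,60,0,0,0,0]' >/dev/null
python3 -c "
from h import *
tilt()
go([.4365,.39,.01],74.1)"

```

```text
t 65.1 p [0.435  0.3891 0.0903] xaxis [ 0.0758  0.0444 -0.9961] gap 0.0598 qd [-0.001  0.019  0.019 -0.002 -0.001  0.015]
t 65.1 p [0.435  0.3891 0.0903] gap 0.0598 F [ 0.4 -0.3  0.6]
[[0.076, 0.289, 0.954], [0.044, 0.955, -0.292], [-0.996, 0.065, 0.06]] q [ 0.64  0.04  1.96 -0.01  1.05  0.94]
units tx,ty,tz [ 3.21 -0.16 -0.14]
heading y 73.2 turn units -0.18
```

```bash

python3 -m handwheel '[60,0.6,-0.1,-0.14,-0.2,60,0.6,-0.06,0,0,60,0.6,0,0,0,60,0.6,0,0,0,60,0.4,0,0,0,60,0.1,0,0,0,60,0,0,0,0,60,0,0,0,0]' >/dev/null
python3 -c "
from h import *
tilt()
go([.4365,.39,.009],74.1)"

```

```text
t 65.77 p [0.4415 0.3935 0.0248] xaxis [ 0.0868  0.0527 -0.9948] gap 0.0603 qd [ 0.003 -0.007 -0.011  0.     0.004  0.003]
t 65.77 p [0.4415 0.3935 0.0248] gap 0.0603 F [-0.1  0.2  0.7]
[[0.087, 0.276, 0.957], [0.053, 0.958, -0.281], [-0.995, 0.075, 0.069]] q [ 0.64  0.13  1.99 -0.01  0.92  0.93]
units tx,ty,tz [ 0.6  -0.24 -0.19]
heading y 73.9 turn units -0.03
```

```bash

python3 -m handwheel '[60,0.3,-0.15,-0.15,0,60,0.25,-0.1,-0.04,0,60,0.05,0,0,0,60,0,0,0,0,30,0,0,0,0,20,0,0,0,0,20,0,0,0,0,20,0,0,0,0]' 20 >/dev/null
python3 -m handwheel '[20,0,0,0,0,20,0,0,0,0,20,0,0,0,0,20,0,0,0,0,20,0,0,0,0,20,0,0,0,0,20,0,0,0,0,20,0,0,0,0]' 20 >/dev/null
python3 -c "
from h import *
tilt()
go([.4365,.39,.009],74.1)"

```

```text
t 67.1 p [0.4378 0.3908 0.0114] xaxis [ 0.0911  0.0562 -0.9943] gap 0.0345 qd [ 0.    -0.    -0.001  0.001  0.003 -0.001]
t 67.1 p [0.4378 0.3908 0.0114] gap 0.0345 F [-0.6  0.   0.3]
[[0.091, 0.276, 0.957], [0.056, 0.958, -0.282], [-0.994, 0.079, 0.072]] q [ 0.64  0.14  2.01 -0.01  0.89  0.93]
units tx,ty,tz [ 0.09 -0.05 -0.05]
heading y 73.9 turn units -0.04
```

```bash

python3 -m handwheel '[20,-0.4,0,0,0,20,-0.7,0,0,0,20,-0.8,0,0,0,20,-0.8,0,0,0,20,-0.8,0,0,0,20,-0.8,0,0,0,20,-0.6,0,0,0,20,0,0,0,0]' 20 >/dev/null
python3 -c "
from h import *
tilt()
go([*cw(49.5,109),.14],173.4)"

```

```text
t 67.77 p [0.4232 0.3813 0.1382] xaxis [ 0.0848  0.0512 -0.9951] gap 0.0346 qd [-0.001 -0.004  0.018 -0.003 -0.013 -0.   ]
t 67.77 p [0.4232 0.3813 0.1382] gap 0.0346 F [ 0.4 -0.1 -0.7]
[[0.085, 0.277, 0.957], [0.051, 0.958, -0.281], [-0.995, 0.073, 0.067]] q [ 0.64 -0.05  1.97 -0.01  1.13  0.93]
units tx,ty,tz [-0.17 -9.76  9.14]
heading y 73.9 turn units -19.9
```

```bash

python3 -m handwheel '[20,0,-0.7,0.65,0,20,0,-0.85,0.8,0,20,0,-0.85,0.8,0,20,0,-0.85,0.8,0,20,0,-0.85,0.8,0,20,0,-0.85,0.8,0,20,0,-0.85,0.8,0,20,0,-0.85,0.8,0]' 20 >/dev/null
python3 -c "
from h import *
tilt()"
python3 -m handwheel '[20,0,-0.85,0.8,0,20,0,-0.85,0.8,0,20,0,-0.85,0.8,0,20,0,0,0,-1,20,0,0,0,-1,20,0,0,0,-1,20,0,0,0,-1,20,0,0,0,-1]' 20 >/dev/null
python3 -c "
from h import *
tilt()"
python3 -m handwheel '[20,0,0,0,-1,20,0,0,0,-1,20,0,0,0,-1,20,0,0,0,-1,20,0,0,0,-1,20,0,0,0,-1,20,0,0,0,-1,20,0,0,0,-1]' 20 >/dev/null
python3 -c "
from h import *
tilt()
go([*cw(49.5,109),.1],173.4)"

```

```text
t 68.43 p [0.5264 0.1744 0.1337] xaxis [ 0.0823  0.054  -0.9951] gap 0.0348 qd [-0.68   0.129 -0.098  0.072 -0.    -0.704]
t 69.1 p [0.5665 0.0842 0.1243] xaxis [ 0.0724  0.0499 -0.9961] gap 0.0349 qd [-0.007  0.012  0.017 -0.002 -0.003 -1.092]
t 69.77 p [0.5608 0.0831 0.1149] xaxis [ 0.0588  0.0485 -0.9971] gap 0.0344 qd [-0.     0.01   0.015 -0.003 -0.004 -1.09 ]
t 69.77 p [0.5608 0.0831 0.1149] gap 0.0344 F [-0.3  0.2 -2.4]
[[0.059, -0.786, 0.615], [0.049, 0.618, 0.785], [-0.997, -0.016, 0.074]] q [ 0.03 -0.02  1.97  0.05  1.13 -0.9 ]
units tx,ty,tz [ 0.63 -0.41  0.28]
heading y 141.9 turn units -6.31
```

```bash

python3 -m handwheel '[20,-0.2,0,0,-1,20,-0.2,0,0,-1,20,-0.1,0,0,-1,20,0,0,0,-1,20,0,0,0,-1,20,0,0,0,-1,20,0,0,0,-0.3,20,0,0,0,0]' 20 >/dev/null
python3 -c "
from h import *
tilt()
go([*cw(49.5,109),.08],173.4)
c=snap('wrist','wr14.png')
snap('side','sd4.png');crop(load('sd4'),190,110,330,230,5,'sd4c.png')"

```

```text
t 70.43 p [0.5543 0.0819 0.1188] xaxis [ 0.0455  0.0472 -0.9979] gap 0.0349 qd [-0.     0.007  0.013 -0.    -0.002 -0.002]
t 70.43 p [0.5543 0.0819 0.1188] gap 0.0349 F [-0.1 -0.1 -2. ]
[[0.045, -0.996, 0.083], [0.047, 0.085, 0.995], [-0.998, -0.041, 0.051]] q [ 0.03 -0.03  1.97  0.05  1.15 -1.48]
units tx,ty,tz [ 1.59 -0.72  0.04]
heading y 175.1 turn units 0.34
```

View pics/wr14.png

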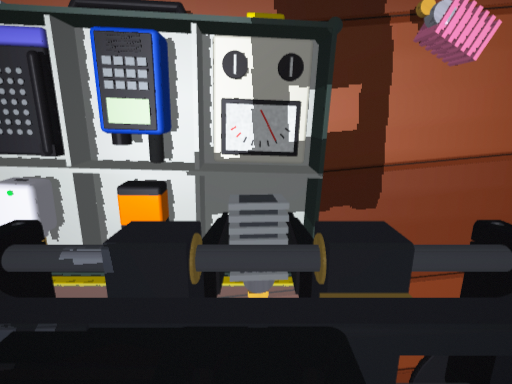

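View pics/sd4c.png

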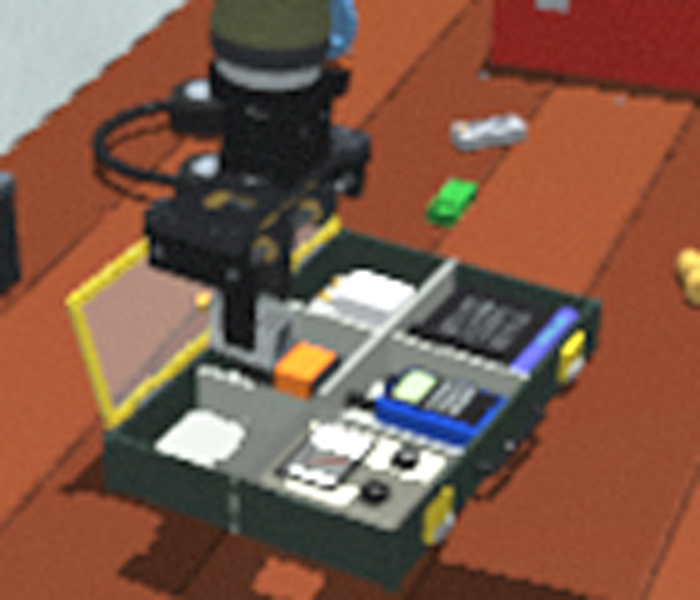

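```bash

python3 -m handwheel '[20,0.3,-0.4,0.04,0.3,20,0.5,-0.3,0,0,20,0.5,0,0,0,20,0.5,0,0,0,20,0.4,0,0,0,20,0,0,0,0,20,0,0,0,0,20,0,0,0,0]' 20 >/dev/null
python3 -c "
from h import *
tilt()
go([*cw(49,109),.03],173.4)"

```

```text
t 71.2 p [0.5724 0.084  0.0589] xaxis [ 0.0414  0.047  -0.998 ] gap 0.0347 qd [ 0.003  0.     0.003 -0.    -0.003  0.001]
t 71.2 p [0.5724 0.084  0.0589] gap 0.0347 F [-0.5 -0.4 -1.7]
[[0.041, -0.992, 0.116], [0.047, 0.117, 0.992], [-0.998, -0.036, 0.052]] q [ 0.03  0.09  1.97  0.05  1.04 -1.45]
units tx,ty,tz [ 1.16 -0.01 -0.09]
heading y 173.2 turn units -0.03
```

```bash

python3 -m handwheel '[20,0.5,0,-0.09,0,20,0.5,0,0,0,20,0.2,0,0,0,20,0,0,0,0,20,0,0,0,0,20,0,0,0,0,20,0,0,0,0,20,0,0,0,0]' 20 >/dev/null
python3 -c "
from h import *
tilt()
go([*cw(49,109),.02],173.4)"

```

```text
t 71.87 p [0.5743 0.0831 0.0273] xaxis [ 0.0441  0.0471 -0.9979] gap 0.0348 qd [-0.001 -0.002 -0.003 -0.002 -0.    -0.002]
t 71.87 p [0.5743 0.0831 0.0273] gap 0.0348 F [-0.7  0.2 -1.9]
[[0.044, -0.992, 0.116], [0.047, 0.118, 0.992], [-0.998, -0.038, 0.052]] q [ 0.03  0.13  1.98  0.06  0.98 -1.46]
units tx,ty,tz [ 0.29  0.04 -0.02]
heading y 173.2 turn units -0.03
```

Now lower to contact with a lighter grip so that it pivots level.

```bash

python3 -m handwheel '[20,0.2,0.03,-0.02,0,20,0.1,0,0,0,20,0.1,0,0,0,20,0.05,0,0,0,20,0,0,0,0,20,0,0,0,0,20,0,0,0,0,20,0,0,0,0]' 6
python3 -c "
from h import *
go([*cw(49,109),.017],173.4)
snap('side','sd5.png');crop(load('sd5'),190,140,310,220,6,'sd5c.png')"

```

```text
time: 72.53
position: [0.5763, 0.083, 0.0175]
orientation: [[0.049, -0.992, 0.115], [0.047, 0.117, 0.992], [-0.998, -0.043, 0.052]]
wrist_force: [0.0, -0.3, -1.3]
finger_gap: 0.0342
t 72.53 p [0.5763 0.083  0.0175] gap 0.0342 F [ 0.  -0.3 -1.3]
[[0.049, -0.992, 0.115], [0.047, 0.117, 0.992], [-0.998, -0.043, 0.052]] q [ 0.03  0.15  1.98  0.06  0.96 -1.46]
units tx,ty,tz [ 0.01  0.11 -0.01]
heading y 173.3 turn units -0.03
```

View pics/sd5c.png

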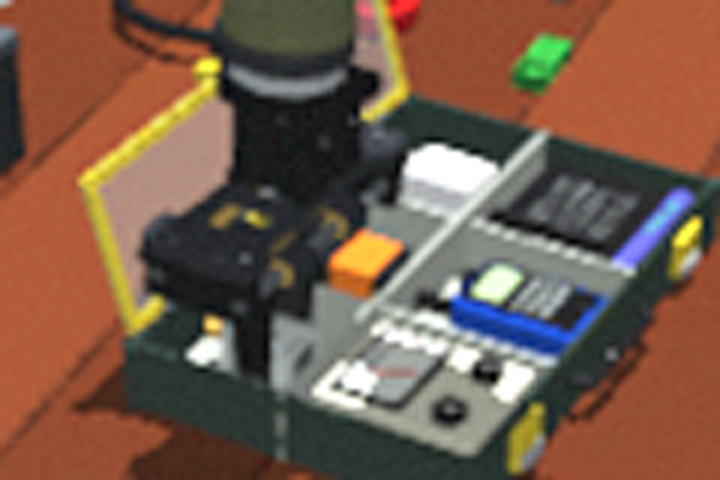

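```bash

python3 -m handwheel '[20,0.1,0.11,0,0,20,0.05,0,0,0,20,0,0,0,0,48,0,0,0,0,48,0,0,0,0,48,0,0,0,0,48,0,0,0,0,48,0,0,0,0]' 6
python3 -m handwheel '[50,-0.5,0,0,0,50,-0.6,0,0,0,50,-0.6,0,0,0,50,-0.7,0,0,0,50,-0.7,0,0,0,50,-0.7,0,0,0,50,-0.7,0,0,0,50,-0.7,0,0,0]' >/dev/null
python3 -c "
from h import *
tilt()
c=snap('scene','sc4.png'); crop(c,170,160,330,305,5,'sc4c.png')
c=snap('wrist','wr15.png');crop(c,100,60,340,230,3.3,'wr15c.png')"

```

```text
time: 73.25
position: [0.5752, 0.0838, 0.015]
orientation: [[0.053, -0.992, 0.115], [0.047, 0.117, 0.992], [-0.997, -0.047, 0.053]]
wrist_force: [0.2, -0.5, -0.4]
finger_gap: 0.0478
t 73.92 p [0.564  0.0774 0.1498] xaxis [ 0.0435  0.0472 -0.9979] gap 0.0497 qd [-0.02  -0.254 -0.162 -0.006  0.409  0.003]
```

View pics/sc4c.png

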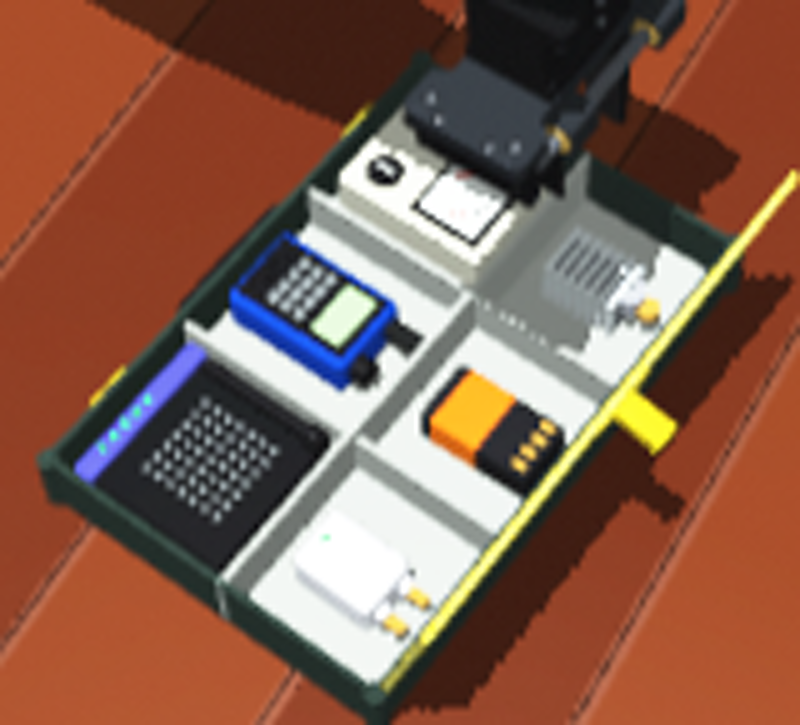

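View pics/wr15c.png

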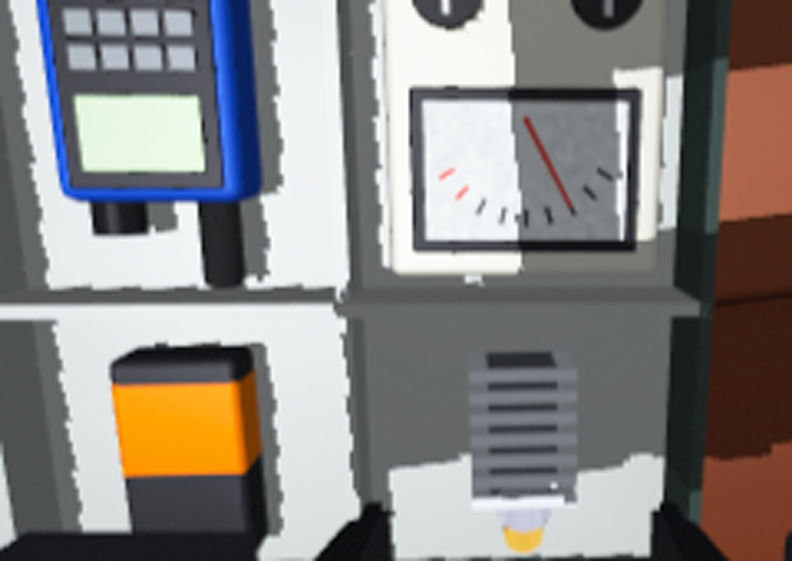

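```bash

python3 -c "
from h import *
c=load('wr15')
for n,z,p in [('FL',.037,(470,366)),('FR',.037,(576,366)),('RR',.037,(573,497)),('RL',.037,(473,500)),('tip',.021,(522,552)),('divL',.038,(352,400)),('wallinR',.045,(700,400)),('part',.045,(520,308))]:
    print(n,cs(cp(100,60,3.3,[p],c,z)[0]))
c=load('sc4')
for n,z,p in [('FL',.037,(578,228)),('RRblk',.037,(605,325)),('FRblk',.037,(547,268)),('tip',.021,(658,315))]: print(n,cs(cp(170,160,5,[p],c,z)[0]))
go([.556,-.336,.2],86)
"
```

```text
FL [29.1 93.7]
FR [ 29.4 126.6]
RR [ 72.7 126.3]
RL [73.1 93.9]
tip [ 98.5 110.6]
divL [39.1 57. ]
wallinR [ 38.9 164.2]
part [ 10.1 108.7]
FL [ 30.1 122.9]
RRblk [78.  79.6]
FRblk [31.3 91. ]
tip [ 93.4 110.6]
t 74.02 p [0.5667 0.0775 0.153 ] gap 0.05 F [ 1.  -0.3  0.9]
[[0.051, -0.992, 0.115], [0.047, 0.118, 0.992], [-0.998, -0.045, 0.053]] q [ 0.02 -0.04  1.92  0.05  1.2  -1.45]
units tx,ty,tz [ -2.68  -1.6  -16.36]
heading y 173.2 turn units 17.45
```

The load is seated with its middle at case x≈62, y≈110. Last item is the clip.

```bash

python3 -m handwheel '[50,-0.4,0,-0.7,0,50,-0.4,-0.1,-0.95,0,50,-0.2,-0.1,-0.95,0,50,0,-0.1,-0.95,0,50,0,-0.1,-0.95,0,50,0,-0.1,-0.95,0,50,0,-0.1,-0.95,0,50,0,-0.1,-0.95,0]' 10 >/dev/null
python3 -c "
from h import *
tilt()"
python3 -m handwheel '[50,0,-0.1,-0.95,0,50,0,-0.1,-0.95,0,50,0,-0.1,-0.95,0,50,0,-0.1,-0.95,0,50,0,-0.1,-0.95,0,50,0,-0.1,-0.95,0,50,0,-0.1,-0.95,0,50,0,0,0,1]' >/dev/null
python3 -m handwheel '[50,0,0,0,1,50,0,0,0,1,50,0,0,0,1,50,0,0,0,1,50,0,0,0,1,50,0,0,0,1,50,0,0,0,1,50,0,0,0,1]' >/dev/null
python3 -c "
from h import *
tilt()"
python3 -m handwheel '[50,0,0,0,1,50,0,0,0,1,50,0,0,0,1,50,0,0,0,1,50,0,0,0,1,50,0,0,0,1,50,0,0,0,1,50,0,0,0,1]' >/dev/null
python3 -c "
from h import *
tilt()
go([.556,-.336,.12],86)
c=snap('wrist','wr16.png')"

```

```text
t 74.68 p [ 0.5591 -0.1103  0.1655] xaxis [ 0.0475  0.0502 -0.9976] gap 0.0502 qd [-0.517  0.152 -0.1    0.02  -0.007 -0.519]
t 76.02 p [ 0.5473 -0.2871  0.1347] xaxis [ 0.0238  0.0639 -0.9977] gap 0.0502 qd [-0.     0.01   0.017  0.002 -0.006  1.091]
t 76.68 p [ 0.5424 -0.2836  0.1238] xaxis [ 0.0113  0.0724 -0.9973] gap 0.0497 qd [ 2.000e-03  1.000e-02  1.800e-02  1.000e-03 -7.000e-03  1.091e+00]
t 76.68 p [ 0.5424 -0.2836  0.1238] gap 0.0497 F [-0.8 -0.2 -0.2]
[[0.011, 0.104, 0.994], [0.072, 0.992, -0.105], [-0.997, 0.073, 0.004]] q [-0.6   0.13  1.8   0.07  1.24 -0.52]
units tx,ty,tz [ 0.01 -2.03  0.76]
heading y 84.0 turn units -0.4
```

View pics/wr16.png

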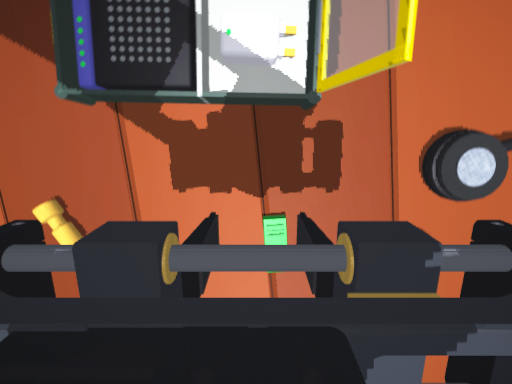

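```bash

python3 -m handwheel '[50,0,-0.7,0.2,0,50,0,-0.7,0.2,0,50,0,-0.5,0.2,0,50,0,0,0,0,50,0,0,0,0,50,0,0,0,0,50,0,0,0,0,50,0,0,0,0]' 10 >/dev/null
python3 -c "
from h import *
tilt()
go([.556,-.336,.12],86)
c=snap('wrist','wr17.png');crop(c,200,120,330,240,6,'wr17c.png')"

```

```text
t 77.4 p [ 0.5502 -0.3302  0.1145] xaxis [ 0.0043  0.079  -0.9969] gap 0.0499 qd [ 0.01  -0.007  0.007  0.003  0.002 -0.001]
t 77.4 p [ 0.5502 -0.3302  0.1145] gap 0.0499 F [-0.2  0.5  0.3]
[[0.004, 0.098, 0.995], [0.079, 0.992, -0.098], [-0.997, 0.079, -0.004]] q [-0.65  0.21  1.73  0.07  1.25 -0.58]
units tx,ty,tz [-0.24 -0.19  0.25]
heading y 84.3 turn units -0.33
```

View pics/wr17c.png

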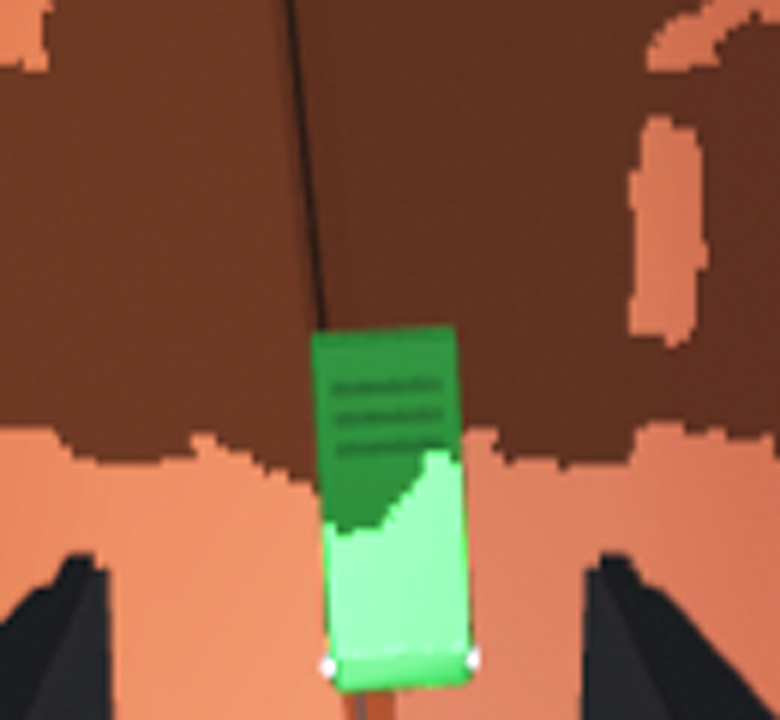

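```bash

python3 -c "
from h import *
np.set_printoptions(precision=4,suppress=True)
c=load('wr17')
P=cp(200,120,6,[(313,333),(455,327),(473,680),(328,685)],c,.013);print(P)
b=(P[0]+P[1]-P[2]-P[3])/2;m=P.mean(0);h=np.degrees(np.arctan2(b[1],b[0]));print('mid',m,'len',np.linalg.norm(b),'head',h,np.linalg.norm(P[0]-P[1]))
for p in [(390,360),(390,500),(400,620),(400,670)]: print(cp(200,120,6,[p],c,None))
go([m[0],m[1]+.001,.02],h)
"

```

```text
[[ 0.5471 -0.3043  0.013 ]
 [ 0.5702 -0.3056  0.013 ]
 [ 0.568  -0.3652  0.013 ]
 [ 0.5436 -0.3637  0.013 ]]
mid [ 0.5572 -0.3347  0.013 ] len 0.059579606906632034 head 87.20203325375971 0.0231390659740054
[[ 0.5592 -0.31    0.0123]]
[[ 0.557  -0.3331  0.013 ]]
[[ 0.556  -0.278   0.2883]]
[[ 0.5559 -0.3622  0.0131]]
t 77.45 p [ 0.5502 -0.3301  0.1145] gap 0.0502 F [-0.2  1.5 -0.9]
[[0.004, 0.098, 0.995], [0.079, 0.992, -0.098], [-0.997, 0.079, -0.003]] q [-0.65  0.21  1.73  0.07  1.25 -0.58]
units tx,ty,tz [ 3.76 -0.41  0.31]
heading y 84.3 turn units -0.57
```

```bash

python3 -m handwheel '[45,0.5,-0.2,0.3,-0.55,45,0.6,-0.2,0,0,45,0.6,0,0,0,45,0.6,0,0,0,45,0.5,0,0,0,45,0.3,0,0,0,45,0,0,0,0,45,0,0,0,0]' 10 >/dev/null
python3 -c "
from h import *
tilt()
go([.557,-.3345,.004],87.2)"

```

```text
t 78.12 p [ 0.557  -0.3329  0.0321] xaxis [ 0.0045  0.0786 -0.9969] gap 0.0454 qd [ 0.003  0.012  0.014 -0.001 -0.005  0.004]
t 78.12 p [ 0.557  -0.3329  0.0321] gap 0.0454 F [ 1.2 -0.4  0.2]
[[0.005, 0.05, 0.999], [0.079, 0.996, -0.05], [-0.997, 0.079, 0.001]] q [-0.65  0.31  1.76  0.07  1.12 -0.63]
units tx,ty,tz [ 1.12 -0.15  0.  ]
heading y 87.1 turn units -0.02
```

```bash

python3 -m handwheel '[45,0.4,-0.1,0,0,45,0.4,-0.05,0,0,45,0.2,0,0,0,45,0,0,0,0,45,0,0,0,0,45,0,0,0,0,45,0,0,0,0,45,0,0,0,0]' 10 >/dev/null
python3 -c "
from h import *
tilt()
go([.557,-.3345,.004],87.2)"

```

```text
t 78.78 p [ 0.5585 -0.3363  0.007 ] xaxis [ 0.008   0.0759 -0.9971] gap 0.0452 qd [-0.001 -0.005 -0.005 -0.     0.001  0.   ]
t 78.78 p [ 0.5585 -0.3363  0.007 ] gap 0.0452 F [ 0.1 -0.2  0.1]
[[0.008, 0.051, 0.999], [0.076, 0.996, -0.051], [-0.997, 0.076, 0.004]] q [-0.65  0.35  1.76  0.07  1.07 -0.64]
units tx,ty,tz [ 0.12  0.06 -0.06]
heading y 87.1 turn units -0.02
```

```bash

python3 -m handwheel '[45,0.12,0.05,-0.06,0,45,0,0,0,0,20,0,0,0,0,15,0,0,0,0,15,0,0,0,0,15,0,0,0,0,15,0,0,0,0,15,0,0,0,0]' 10 >/dev/null
python3 -m handwheel '[15,0,0,0,0,15,0,0,0,0,15,-0.3,0,0,0,15,-0.6,0,0,0,15,-0.7,0,0,0,15,-0.8,0,0,0,15,-0.8,0,0,0,15,-0.8,0,0,0]' 10
python3 -m handwheel '[15,-0.8,0,0,0,15,-0.6,0,0,0,15,0,0,0,0,15,0,0,0,0,15,0,0,0,0,15,0,0,0,0,15,0,0,0,0,15,0,0,0,0]' 10 >/dev/null
python3 -c "
from h import *
tilt()
go([*cw(59.5,0),.15],173.4)
c=snap('wrist','wr18.png');crop(c,180,150,340,300,5,'wr18c.png')"

```

```text
time: 80.12
position: [0.5535, -0.3405, 0.107]
orientation: [[0.001, 0.051, 0.999], [0.081, 0.995, -0.051], [-0.997, 0.081, -0.003]]
wrist_force: [0.8, -0.1, 0.2]
finger_gap: 0.0235
t 80.78 p [ 0.5556 -0.3458  0.1545] xaxis [ 0.0117  0.0726 -0.9973] gap 0.0237 qd [ 0.002  0.01   0.016  0.    -0.001 -0.   ]
t 80.78 p [ 0.5556 -0.3458  0.1545] gap 0.0237 F [-0.5 -0.6 -0.6]
[[0.012, 0.05, 0.999], [0.073, 0.996, -0.051], [-0.997, 0.073, 0.008]] q [-0.67  0.19  1.68  0.07  1.31 -0.64]
units tx,ty,tz [ 1.12 12.75 -0.02]
heading y 87.1 turn units -17.26
```

View pics/wr18c.png

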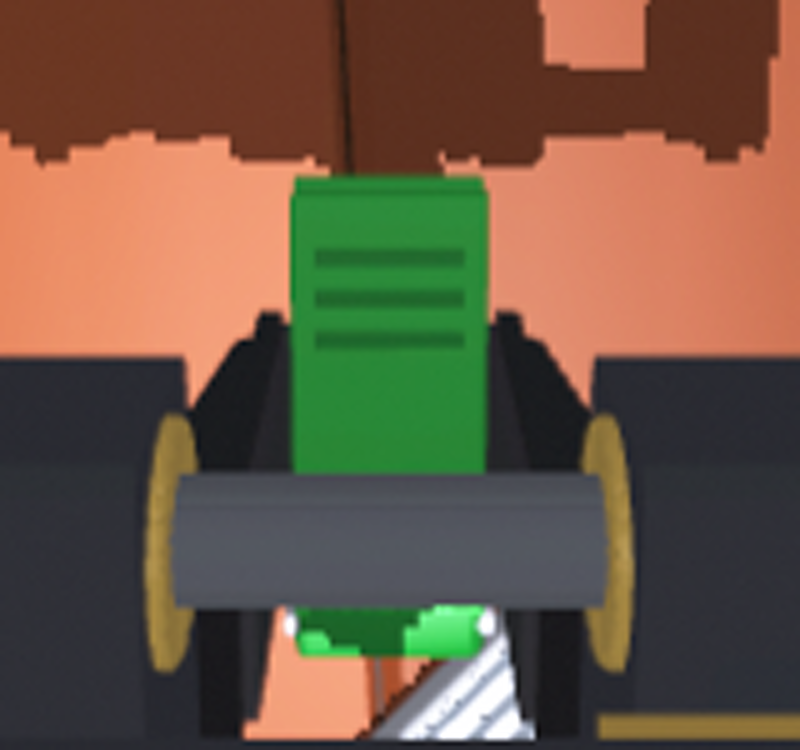

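```bash

python3 -m handwheel '[15,-0.1,0.7,0,0,15,-0.1,0.9,0,0,15,0,0.95,0,0,15,0,0.95,0,0,15,0,0.95,0,0,15,0,0.95,0,0,15,0,0.95,0,0,15,0,0.95,0,0]' 10 >/dev/null
python3 -c "
from h import *
tilt()"
python3 -m handwheel '[15,0,0.95,0,0,15,0,0.95,0,0,15,0,0.95,0,0,15,0,0.95,0,0,15,0,0.6,0,-1,15,0,0,0,-1,15,0,0,0,-1,15,0,0,0,-1]' 10 >/dev/null
python3 -c "
from h import *
tilt()"
python3 -m handwheel '[15,0,0,0,-1,15,0,0,0,-1,15,0,0,0,-1,15,0,0,0,-1,15,0,0,0,-1,15,0,0,0,-1,15,0,0,0,-1,15,0,0,0,-1]' 10 >/dev/null
python3 -c "
from h import *
tilt()
go([*cw(59.5,0),.15],173.4)"

```

```text
t 81.5 p [ 0.5613 -0.1537  0.1676] xaxis [ 0.0018  0.0805 -0.9968] gap 0.0239 qd [ 0.489 -0.202  0.177  0.021  0.003  0.475]
t 82.17 p [ 0.562  -0.0246  0.1742] xaxis [-0.0063  0.0871 -0.9962] gap 0.0237 qd [ 0.03  -0.009  0.018  0.002  0.003 -1.081]
t 82.83 p [ 0.556  -0.0157  0.1703] xaxis [-0.0162  0.0916 -0.9957] gap 0.0238 qd [ 0.018 -0.006  0.016  0.003  0.006 -1.081]
t 82.83 p [ 0.556  -0.0157  0.1703] gap 0.0238 F [ 0.5  0.4 -0.2]
[[-0.016, -0.87, 0.493], [0.092, 0.49, 0.867], [-0.996, 0.059, 0.072]] q [-0.17 -0.04  1.89  0.09  1.32 -1.25]
units tx,ty,tz [ 0.76 -0.79 -0.12]
heading y 150.6 turn units -4.56
```

```bash

python3 -m handwheel '[15,0.2,0,0,-1,15,0.2,0,0,-1,15,0.2,0,0,-1,15,0,0,0,-1,15,0,0,0,-0.5,15,0,0,0,0,15,0,0,0,0,15,0,0,0,0]' 10 >/dev/null
python3 -c "
from h import *
tilt()
go([*cw(60,0),.08],173.4)
c=snap('wrist','wr19.png')"

```

```text
t 83.5 p [ 0.5503 -0.0072  0.1514] xaxis [-0.0246  0.0953 -0.9951] gap 0.0242 qd [ 0.01  -0.003  0.007  0.003  0.002  0.018]
t 83.5 p [ 0.5503 -0.0072  0.1514] gap 0.0242 F [-0.6  0.  -0.1]
[[-0.025, -0.995, 0.099], [0.095, 0.096, 0.991], [-0.995, 0.034, 0.092]] q [-0.16 -0.03  1.92  0.09  1.29 -1.66]
units tx,ty,tz [ 2.75 -1.03 -0.94]
heading y 174.5 turn units 0.21
```

View pics/wr19.png

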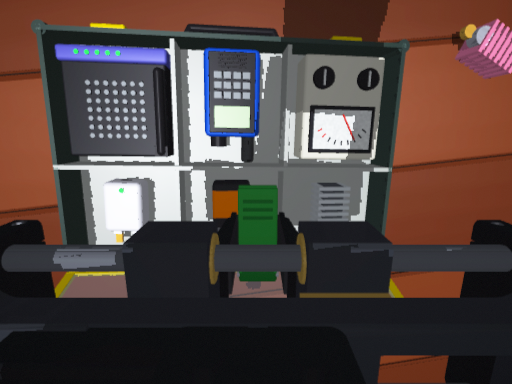

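```bash

python3 -m handwheel '[15,0.4,-0.5,-0.5,0.2,15,0.5,-0.5,-0.4,0,15,0.5,0,0,0,15,0.5,0,0,0,15,0.5,0,0,0,15,0,0,0,0,15,0,0,0,0,15,0,0,0,0]' 10 >/dev/null
python3 -c "
from h import *
tilt()
go([*cw(60,0.4),.05],173.4)
c=snap('wrist','wr20.png');crop(c,180,120,340,300,4,'wr20c.png')"

```

```text
t 84.22 p [ 0.5705 -0.0243  0.0855] xaxis [-0.0249  0.0965 -0.995 ] gap 0.0238 qd [ 0.006 -0.005  0.002  0.    -0.001  0.001]
t 84.22 p [ 0.5705 -0.0243  0.0855] gap 0.0238 F [-0.4  0.1 -0.1]
[[-0.025, -0.993, 0.119], [0.096, 0.116, 0.989], [-0.995, 0.036, 0.093]] q [-0.18  0.09  1.92  0.1   1.18 -1.68]
units tx,ty,tz [ 1.41 -0.12 -0.19]
heading y 173.3 turn units -0.01
```

View pics/wr20c.png

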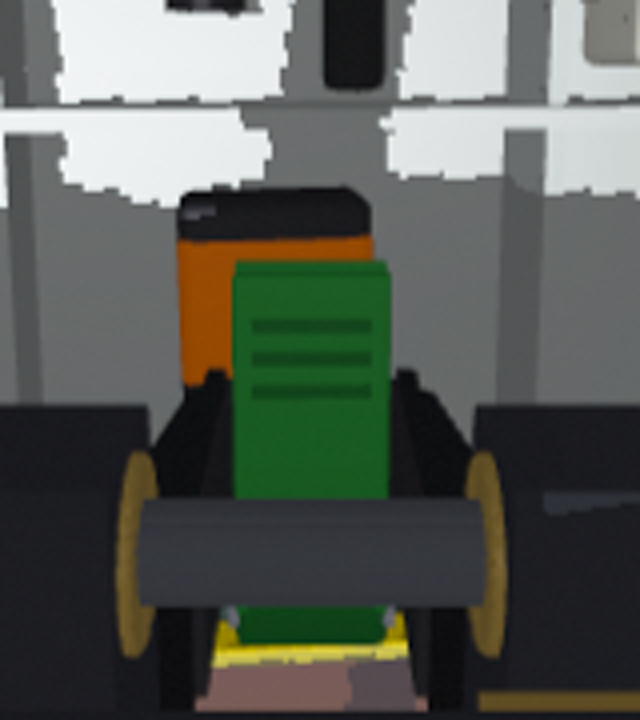

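```bash

python3 -m handwheel '[15,0.4,-0.1,-0.15,0,15,0.4,0,-0.05,0,15,0.4,0,0,0,15,0.1,0,0,0,15,0,0,0,0,15,0,0,0,0,15,0,0,0,0,15,0,0,0,0]' 10 >/dev/null
python3 -c "
from h import *
tilt()
go([*cw(60,0.4),.038],173.4)
c=snap('wrist','wr21.png');crop(c,180,120,340,300,4,'wr21c.png')"

```

```text
t 84.93 p [ 0.573  -0.0266  0.0512] xaxis [-0.0213  0.0958 -0.9952] gap 0.0235 qd [ 0.001 -0.001 -0.004 -0.     0.     0.001]
t 84.93 p [ 0.573  -0.0266  0.0512] gap 0.0235 F [-0.2  0.4  0.4]
[[-0.021, -0.993, 0.118], [0.096, 0.116, 0.989], [-0.995, 0.032, 0.093]] q [-0.19  0.13  1.93  0.1   1.11 -1.69]
units tx,ty,tz [ 0.53  0.03 -0.03]
heading y 173.3 turn units -0.01
```

View pics/wr21c.png

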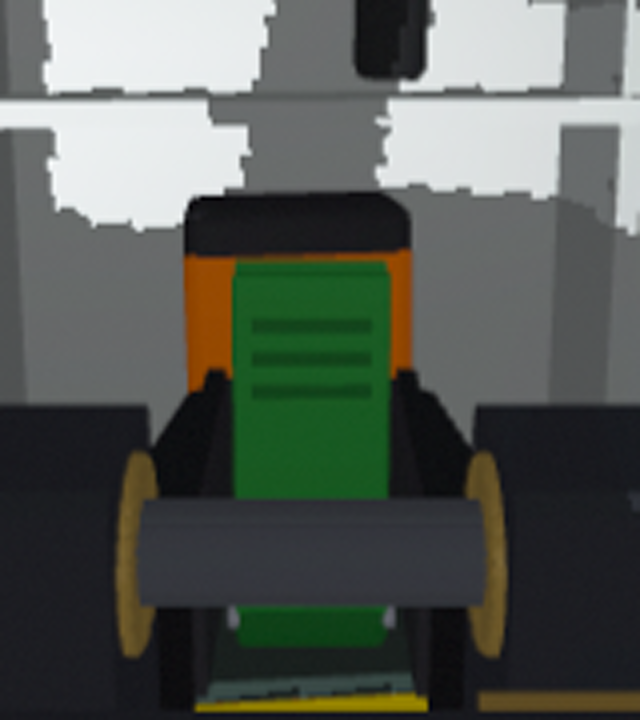

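```bash

python3 -m handwheel '[15,0.25,0,-0.03,0,15,0.2,0,0,0,15,0.05,0,0,0,15,0,0,0,0,15,0,0,0,0,15,0,0,0,0,15,0,0,0,0,15,0,0,0,0]' 10
python3 -c "
from h import *
tilt()
go([*cw(60,0.4),.037],173.4)
c=snap('wrist','wr22.png');crop(c,180,120,340,300,4,'wr22c.png')"

```

```text
time: 85.65
position: [0.5734, -0.0262, 0.0385]
orientation: [[-0.019, -0.993, 0.118], [0.095, 0.116, 0.989], [-0.995, 0.03, 0.093]]
wrist_force: [0.6, -0.1, -1.0]
finger_gap: 0.0239
t 85.65 p [ 0.5734 -0.0262  0.0385] xaxis [-0.0193  0.0955 -0.9952] gap 0.0239 qd [ 0.003 -0.    -0.    -0.002  0.001 -0.   ]
t 85.65 p [ 0.5734 -0.0262  0.0385] gap 0.0239 F [ 0.6 -0.1 -1. ]
[[-0.019, -0.993, 0.118], [0.095, 0.116, 0.989], [-0.995, 0.03, 0.093]] q [-0.19  0.15  1.94  0.1   1.09 -1.69]
units tx,ty,tz [ 0.06  0.06 -0.  ]
heading y 173.3 turn units -0.01
```

View pics/wr22c.png

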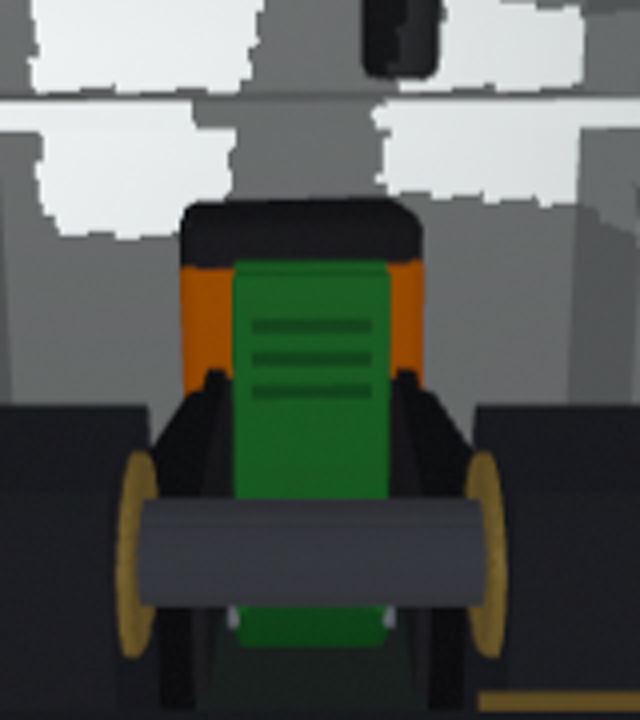

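```bash

python3 -m handwheel '[15,0.07,0.03,-0.02,0,15,0,0,0,0,15,0,0,0,0,36,0,0,0,0,36,0,0,0,0,36,0,0,0,0,36,0,0,0,0,36,0,0,0,0]' 4
python3 -m handwheel '[38,-0.5,0,0,0,38,-0.6,0,0,0,38,-0.6,0,0,0,38,-0.7,0,0,0,38,-0.7,0,0,0,38,-0.7,0,0,0,38,-0.7,0,0,0,38,-0.7,0,0,0]' >/dev/null
python3 -c "
from h import *
tilt()
c=snap('scene','sc5.png'); crop(c,170,160,330,305,5,'sc5c.png')
c=snap('wrist','wr23.png');crop(c,170,100,340,230,4.5,'wr23c.png')"

```

```text
time: 86.37
position: [0.5732, -0.0266, 0.0375]
orientation: [[-0.018, -0.993, 0.118], [0.095, 0.116, 0.989], [-0.995, 0.029, 0.093]]
wrist_force: [0.9, -0.8, 1.3]
finger_gap: 0.0362
t 87.03 p [ 0.5724 -0.0391  0.1728] xaxis [-0.0261  0.0965 -0.995 ] gap 0.0376 qd [-0.036 -0.183 -0.221 -0.013  0.395  0.002]
```

View pics/sc5c.png

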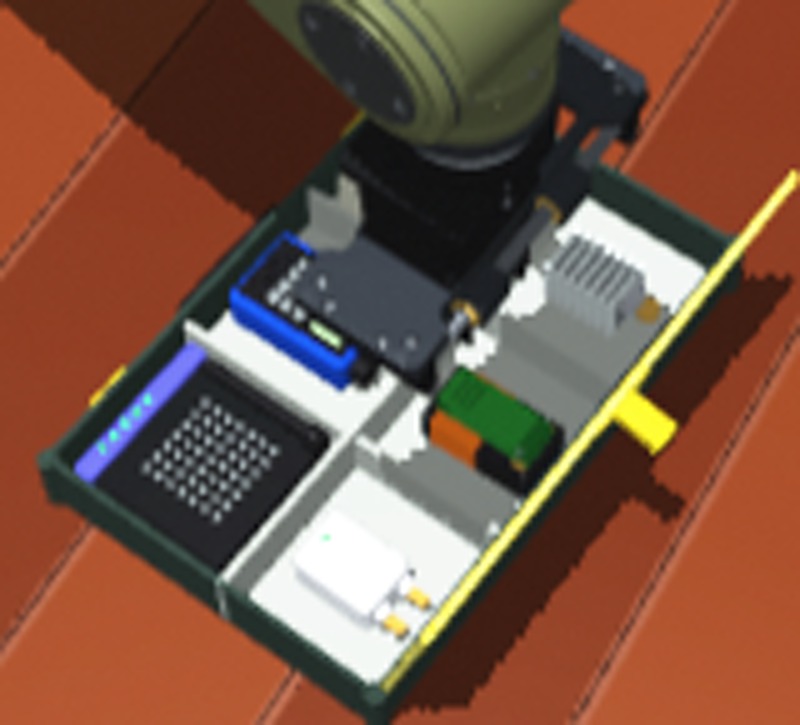

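View pics/wr23c.png

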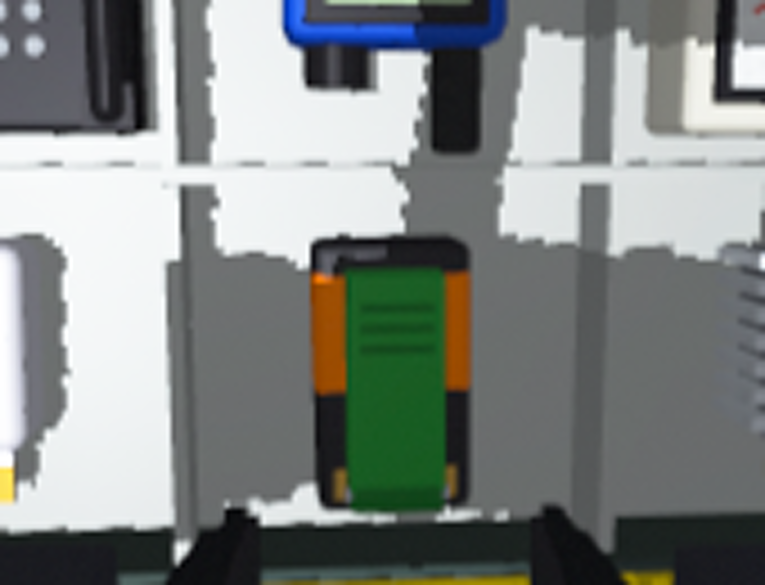

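```bash

python3 -c "
from h import *
c=load('wr23')
for n,z,p in [('bFL',.031,(312,245)),('bFR',.031,(468,243)),('bRR',.031,(467,500)),('bRL',.031,(322,505)),('cFL',.044,(346,270)),('cFR',.044,(444,270)),('cRR',.044,(445,503)),('cRL',.044,(350,505)),('divL',.038,(183,350)),('divR',.038,(592,350))]:
    print(n,cs(cp(170,100,4.5,[p],c,z)[0]))
print(cp(170,100,4.5,[(395,300),(395,450),(330,330)],c,None))
"
```

```text
bFL [ 27.7 -19.4]
bFR [27.6 19.6]
bRR [94.3 19.8]
bRL [ 94.5 -18. ]
cFL [ 32.7 -11.8]
cFR [33.  11.8]
cRR [91.2 12.3]
cRL [ 91.  -11.4]
divL [ 52.3 -51.4]
divR [54.1 50.2]
[[ 0.55211907 -0.02414786  0.04413639]
 [ 0.58892924 -0.02856595  0.04429186]
 [ 0.55933138 -0.04024917  0.02998048]]
```

The clip is level at z 0.044 and centred on the battery within about 1 mm. I'll back away and do a last check.

```bash

python3 -m handwheel '[38,-0.9,0,0,0,38,-0.9,0.3,0,0,38,-0.9,0.9,0,0,38,-0.5,0.9,0,0,38,0,0.9,0,0,38,0,0.9,0,0,38,0,0.9,0,0,38,0,0,0,0]' >/dev/null
python3 -c "
from h import *
tilt()
c=snap('side','sd6.png');crop(c,190,110,330,230,5,'sd6c.png')
print(cp(190,110,5,[(72,300),(85,345),(100,400)],c,None))
c=snap('scene','sc6.png'); crop(c,170,160,330,305,5,'sc6c.png')"

```

```text
t 87.8 p [ 0.4507 -0.0326  0.2581] xaxis [-0.0259  0.0963 -0.995 ] gap 0.038 qd [ 0.     0.025 -0.013  0.003 -0.05   0.002]
[[0.66870589 0.12121772 0.13651192]
 [0.66248959 0.11919322 0.10147798]
 [0.6501991  0.12546116 0.06397849]]
```

View pics/sd6c.png

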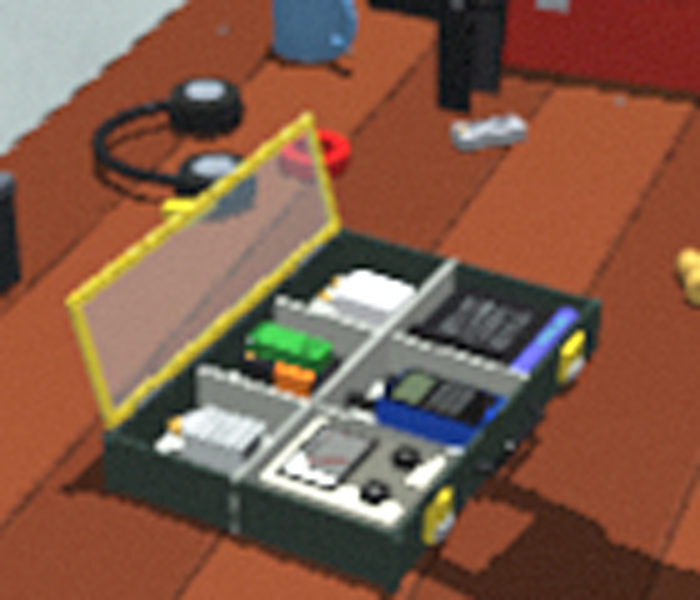

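View pics/sc6c.png

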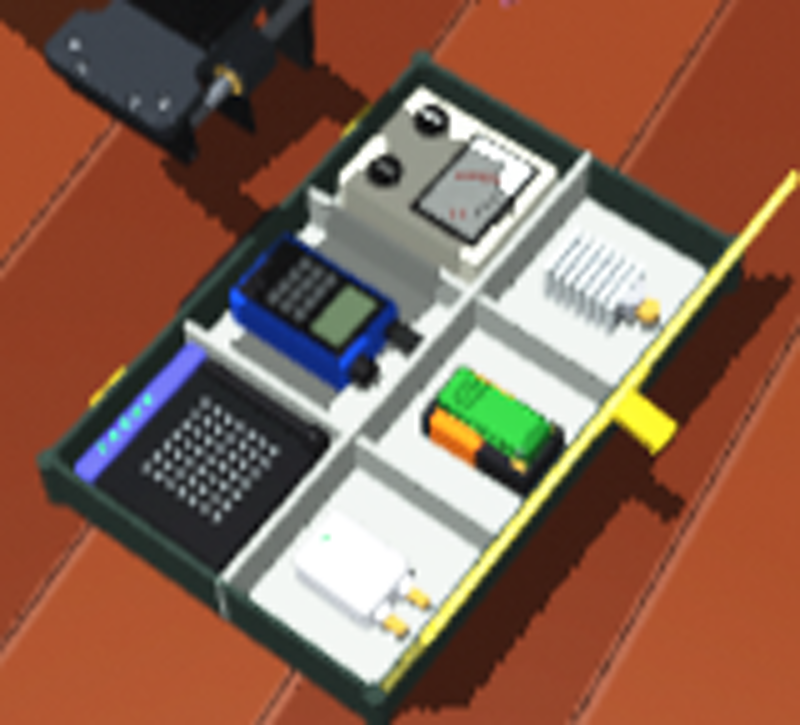

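The flap is open and leaning back, all four accessories lie in place, and the gripper is clear of everything. Handing in.

```bash
python3 -c "
from h import *
print(order.close_job())"
```

```text
the job is handed in; nothing more can be done
None
```

The job is done and handed in at about 88 s. I swung the flap open by its tab, then placed the battery, plug and load in the rear bays, and the clip on top of the battery.

Last checks, in case coordinates; each rear bay's middle is at x 59.5:

| Item | Measured position | Target |
|---|---|---|
| Flap | about 1.84 rad, held from release to the last picture | past 1.57, stop at 2.0 |
| Battery | (61, 0.5) | (59.5, 0) |
| Clip on battery | (62, 0.2), level, within 1 mm of the battery's centre | centred on battery |
| Plug | (59.6, −110), pins to the rear | (59.5, −109) |
| Load | (about 62, 110), connector to the rear | (59.5, 109) |

- **Camera disagreement:** the scene camera put items up to about 4 mm from the wrist camera's reading. I used the wrist camera for these figures, apart from the load's x, where I split the difference between the two. The calibration is good to about 2 mm.
- **Tool tilt:** the tool drifted up to about 9° off vertical during the job. I levelled it once against the arm's reach limit, after which it drifted again. The pictures after release show all the items lying flat.

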